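# Register a strip frame and hold the dead-man button at half travel

## Task

Push the clear acrylic strip frame over the blue jig plate, keeping it flat on the plate, until its far long edge bears on both far stop pins and its left end bears on the end stop pin, and take the hand off it. Only then press the yellow dead-man button on the grey pod with the fingertips to about half of its 18 mm travel, so that the green band of its stem is at the collar, never near the bottom, where it trips the drill out, and finish while still holding it there. Leave the frame against its stops and the other things on the bench where they lie.

Things in the scene. Friction and masses are not known exactly. Their poses are not given: they have to be found in the camera images.
- jig: Register jig, fixed: blue plate 180 (x) x 290 (y) x 12 mm; x points to its far side, y to its left end. Origin: centre of the underside. Steel stop pins, 16 mm diameter, stand 14 mm above the plate: two far pins with axes at x = +73, y = +60 and -56 mm (near sides at x = +65), and an end pin at x = +34, y = +130 mm (near side at y = +122).
- seat (a point): Point on the plate top, at x = +34, y = +22, z = +12 mm in the jig's frame, with the jig's axes: where the frame's origin lies when the frame is fully against all three pins.
- strip_frame: Loose drilled clear acrylic strip frame, about 0.09 kg, 62 (x) x 200 (y) x 7 mm, lying on the jig plate, short of the stops and a little askew (within about 12 degrees of the jig's axes). Origin at the centre of its underside, y along its length. Its window is 27 (x) x 144 (y) mm, and the rails are 17 mm wide along the sides and 28 mm at the ends.
- pod: Grey pod of the dead-man button, fixed to the bench left or right of the jig: box 80 (x) x 70 (y) x 30 mm with a black collar of 36 mm diameter whose top is 37 mm above the bench. Origin at the centre of the underside, z up; the button stands on this axis.
- deadman (a joint): Travel of the dead-man button in m: 0 released (up), 0.018 at the bottom; it moves straight down and springs back. Pushing needs about 3.5 N to start, 6.7 N at half travel (0.009) and 9.8 N at the bottom.
- deadman_top (a point): Centre of the flat top of the yellow mushroom head (42 mm diameter, flat part 28 mm); 64 mm above the bench when released, 55 mm at half travel. Below the head the stem shows 6 mm red, 6 mm green, 6 mm white from the top down; the white has gone into the collar at 6 mm of travel, the green at 12 mm.
- masking_tape: Bystander: roll of brown masking tape, 97 mm diameter, 24 mm high, lying flat on the side of the jig where the pod is not. Origin at the centre of the underside.
- steel_rule: Bystander: thick steel rule, 19 (x) x 150 (y) x 9 mm, along the near edge of the bench on the right. Origin at the centre of the underside.
- swarf_brush: Bystander: flat brush with a wooden handle, 206 x 36 x 12 mm, along the near edge of the bench. Origin at its middle, x along it.
- pliers: Bystander: blue-handled pliers, 176 x 54 x 12 mm, behind the jig on the right. Origin at its middle, x along it.

How it is judged:
On the way, in this order (a step that is already met when the one before it is completed fails the run):
1. the frame lies flat against both far pins and the end pin, and the robot does not touch it (x of strip_frame in the frame of jig between 0.032 and 0.036 m and y of strip_frame in the frame of jig between 0.02 and 0.024 m and z of strip_frame in the frame of jig between 0.009 and 0.015 m and angle between the y axis of strip_frame and the y axis of jig, either way round below 0.02 rad and angle between strip_frame's own z axis and vertical below 0.05 rad and contact force between each of the fingers, the arm and strip_frame below 0.2 N), for 0.2 s.
2. the dead-man button is held by the robot between 6 and 12 mm of its travel for a second (value of joint deadman between 0.006 and 0.012 m and contact force between any of the fingers, the arm and pod above 2 N and x of strip_frame in the frame of jig between 0.032 and 0.036 m and y of strip_frame in the frame of jig between 0.02 and 0.024 m and z of strip_frame in the frame of jig between 0.009 and 0.015 m and angle between the y axis of strip_frame and the y axis of jig, either way round below 0.02 rad and angle between strip_frame's own z axis and vertical below 0.05 rad), for 1 s.
At the end, for the whole second after the job is handed in: The fingertips hold the dead-man button steady between 6 and 12 mm of its 18 mm travel (contact force over 2 N), while the frame lies at rest, flat on the plate, against its three stop pins within 2 mm and parallel to the jig within 0.02 rad, untouched by the robot (all of step 1 and value of joint deadman between 0.006 and 0.012 m and contact force between the fingers and pod above 2 N and linear speed of strip_frame below 0.01 m/s and velocity of joint deadman between -0.005 and 0.005 m/s); the arm keeps its last pose, push and grip.
It fails at once if the dead-man button is pressed past 16 mm, near the bottom (value of joint deadman above 0.016 m).
It fails at once if the dead-man button is pressed (over 4 mm) while the frame is not against its stops (within 3 mm) (value of joint deadman above 0.004 m and not (x of strip_frame in the frame of jig between 0.031 and 0.037 m and y of strip_frame in the frame of jig between 0.019 and 0.025 m and z of strip_frame in the frame of jig between 0.009 and 0.015 m and angle between the y axis of strip_frame and the y axis of jig, either way round below 0.03 rad and angle between strip_frame's own z axis and vertical below 0.05 rad)).
It fails at once if the frame is tipped or lifted off the plate (z of strip_frame in the frame of jig above 0.025 m or angle between strip_frame's own z axis and vertical above 0.2 rad).
It fails at once if the tape roll, rule, brush or pliers is moved by more than 30 mm (distance of any of masking_tape, steel_rule, swarf_brush, pliers from where it was at the start of the episode above 0.03 m).
It also fails if it takes over 58 s, if anything falls off the work surface, if the arm or the gripper's body presses on something with over 40 N, if the wrist force passes 120 N, or if a joint passes its speed limit or range.

## Robot

A 7-joint arm with a two-finger parallel gripper is mounted at the origin on a cart in front of the work surface, level with it; the furniture and walls round the work are solid. World frame = base frame: x ahead of the robot, y to its left, z up, the work surface at z = 0. Lengths are in m, angles in rad, forces in N, time in s.
With the tool pointing down it reaches from about 0.425 to 1.025 m from the base axis. Payload 3.6 kg.
Tool frame: the origin (TCP) lies at the very end of the fingers, on their centre line; the grasp point (between the pads) lies 19 mm behind it; z points along the fingers, x is the direction in which the jaws open and shut, and the axes are right-handed (so a half turn about z gives the same grasp; the last joint's range is limited). The gripper opens to 85 mm and grips with 20 to 120 N. Pads are 22 mm wide; open, the fingers measure 114 mm over their backs; the gripper's body (76 mm by 85 mm) begins 54 mm behind the grasp point. The pads swing forward as they close: fully open they stand 13 mm farther back than shut.
Start: joints at [-1.204, 0.591, 0.048, 1.609, -0.033, 0.943, -0.034], TCP at [0.322, 0.649, 0.231] pointing down, gripper open.
Joint ranges: [-2.69, 2.69], [-0.47, 2.24], [-1.27, 1.36], [0.19, 2.51], [-1.53, 4.68], [0.08, 2.07], [-3.09, 3.09]. Speed limits (rad/s): [2.57, 2.57, 3.14, 3.14, 3.14, 3.14, 3.14].

## Interface

Orientations are given as a unit quaternion [w, x, y, z].
In Python, from rig import robot gives the robot as it stands.
- The arm moves only by the tool servo_tool, never from a script. Its argument "moves" is one flat list of numbers, 7 for each row, row after row: the shift along the world's x, y, z in mm, then the turn, a rotation vector about the world's x, y, z in rad, then the closure, from 0 (fully open) to 1 (shut). In form: [dx, dy, dz, wx, wy, wz, jaw, dx, dy, dz, wx, wy, wz, jaw, ...]. A call has 1 to 5 rows; each row shifts and turns the pose as measured when the row begins; what a row does not reach is not made up. A row lasts 1/10 s, in which the tool goes at most 50 mm and 8.59 degrees, less where a joint would pass 70% of its speed; a pose out of reach is approached as far as the arm can. A call is refused whole if a number of a shift passes 50 or a number of a turn 0.15, either way. A call with a gripper value outside its range is refused whole. The fingers move at their own pace and stop on an object; "grip_force" is the grip in N (left out, the last holds). Time passes only in rows, so rows that do not move let the fingers close. It gives the time, the measured TCP pose, the force and the opening at its end, in the units of the state.
- robot.state(): the state, without advancing time (a new reading comes with each control period).
- robot.grab_frame(name): name is "scene" or "side" or "wrist"; returns (picture, depth): 480x640x3 uint8, blue, green, red; 480x640 float32, m along the optical axis (not along the pixel's ray), 0 where there is no reading.
- robot.get_calibration(name): a dict with "fx", "fy", "cx", "cy" (pixels), "R" (3x3) and "t" (3): a world point X has camera coordinates R X + t. Camera axes: x right, y down, z forward; pixel columns grow to the right and rows downward; lengths in m; the calibration is good to about 2 mm. A picture is of the moment at which its call begins: read the wrist's pose just before it. get_calibration takes no time and is no camera call; for the wrist camera it gives the pose at the moment of the call.
- robot.job_done(): hands the job in, once; it reports no verdict.
The state is a dict: "time_s": time; "joints": joint angles; "joint_velocities": joint speeds; "tau": joint torques, N m; "tool_pos": TCP position; "eef_rot": TCP orientation; "ft_force": force on the tool from outside, world axes, zero at the start; "wrist_torque": the same for the moment, N m; "grip_width": opening from 0.0 (shut) to 1.0 (fully open).
Only numpy, scipy, OpenCV 4.12 (cv2) and the standard library are available. Lean on these libraries where they do the work, as an engineer would, in place of code of your own. Each camera call takes 0.05 s, during which the arm holds its last target.

## Working session

There is one attempt and no reset: what is moved stays moved. The work goes in short steps, Python scripts to look and compute and a tool call to move; the robot and the scene stay as the last step left them, time stands still between calls to the robot, and variables do not carry over. Pictures are saved under pics/ and viewed, and the job is handed in when it is done.

Besides the shell and the picture viewer there is one more tool, called after "Emit:" in YAML: its name, and indented under it one key for each argument. servo_tool: Moves the arm, as the interface text tells. Its arguments: {"type":"object","properties":{"moves":{"type":"array"},"grip_force":{"type":"number"}},"required":["moves"]}

```bash
mkdir -p pics; ls; cat > h.py <<'E'
from rig import robot
import numpy as np, cv2
def grab(n):
    c=robot.get_calibration(n); im,d=robot.grab_frame(n); return im,d,c
def ray(c,u,v):
    R=np.array(c["R"]);t=np.array(c["t"])
    d=R.T@np.array([(u-c["cx"])/c["fx"],(v-c["cy"])/c["fy"],1.]); o=-R.T@t
    return o,d
def onz(c,u,v,z):
    o,d=ray(c,u,v); return o+d*(z-o[2])/d[2]
def pix(c,X):
    p=np.array(c["R"])@np.array(X)+np.array(c["t"]); return c["fx"]*p[0]/p[2]+c["cx"],c["fy"]*p[1]/p[2]+c["cy"]
def st():
    s=robot.state(); print({k:np.round(s[k],4).tolist() for k in("time_s","tool_pos","eef_rot","ft_force","grip_width")})
E
python3 - <<'E'
from h import *
st()
for n in("scene","side","wrist"):
    im,d,c=grab(n); cv2.imwrite(f"pics/{n}0.png",im); np.savez(f"{n}0.npz",im=im,d=d,**c)
    print(n,-np.array(c["R"]).T@np.array(c["t"]),c["fx"])
E
```

```text
pics
{'time_s': 0.0, 'tool_pos': [0.322, 0.6486, 0.2301], 'eef_rot': [0.0007, 0.8499, 0.527, -0.0009], 'ft_force': [0.0588, -0.2738, 0.8974], 'grip_width': 1.0002}
scene [ 0.07325215 -0.48956293  0.68980748] 481.3277337620339
side [ 0.52026908 -0.76103885  0.68626207] 477.14572744385663
wrist [0.25747411 0.67996587 0.37346382] 333.5293816942618
```

View pics/scene0.png

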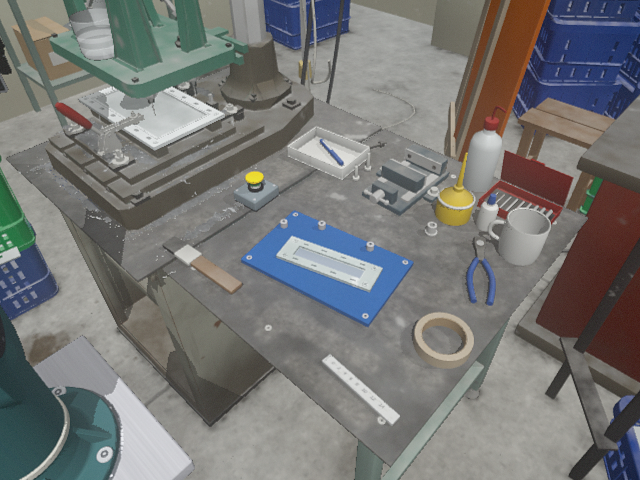

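View pics/side0.png

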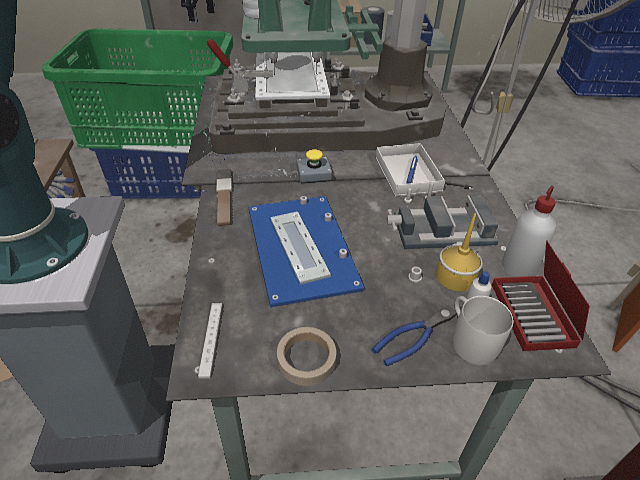

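View pics/wrist0.png

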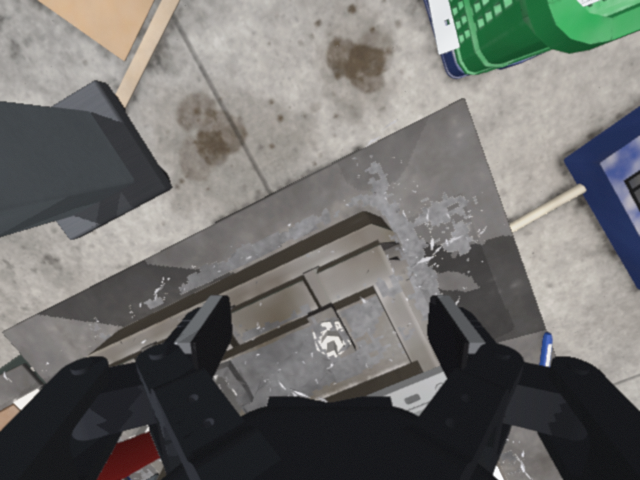

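The scene view shows the jig at about (328,265), with pins at (284,224), (322,226) and (370,247). The pod button is at (255,180), left of the jig, and the tape, pliers, rule and brush lie clear of it. I'll zoom in and measure.

```bash
python3 - <<'E'
import numpy as np,cv2
a=np.load("scene0.npz")["im"][160:330,220:430]; b=np.load("side0.npz")["im"][140:310,230:380]
cv2.imwrite("pics/zs.png",cv2.resize(a,None,fx=3.8,fy=3.5,interpolation=2)); cv2.imwrite("pics/zd.png",cv2.resize(b,None,fx=3.5,fy=3.5,interpolation=2))
from h import *
for n in("scene","side"):
    z=np.load(n+"0.npz"); im=z["im"]; c={k:z[k] for k in("fx","fy","cx","cy","R","t")}
    hsv=cv2.cvtColor(im,cv2.COLOR_BGR2HSV)
    m=cv2.inRange(hsv,(100,150,60),(125,255,255)); m[:190]=0
    N,l,s,_=cv2.connectedComponentsWithStats(m); i=1+np.argmax(s[1:,4]); m=(l==i).astype('u1')
    v=hsv[...,2][m>0]; print(n,s[i],np.percentile(v,[2,10,50,90]))
    cnt=max(cv2.findContours(m,0,1)[0],key=cv2.contourArea)
    P=np.array([onz(c,u,w,0.012)[:2] for u,w in cv2.convexHull(cnt)[:,0]],dtype='f4')
    r=cv2.minAreaRect(P); print(r, cv2.boxPoints(r))
    my=cv2.inRange(hsv,(22,150,150),(35,255,255)); N,l,s,ce=cv2.connectedComponentsWithStats(my)
    for k in range(1,N):
        if s[k,4]>60: print(s[k],ce[k],onz(c,*ce[k],0.062))
E
```

```text
scene [ 242  211  171  113 4307] [167. 176. 178. 181.]
((0.5580130815505981, -0.04464691877365112), (0.178012877702713, 0.28806272149086), 9.334413528442383) [[ 0.44682384  0.08304071]
 [ 0.4935466  -0.20120761]
 [ 0.6692023  -0.17233455]
 [ 0.62247956  0.11191377]]
[457 153  10  35 101] [461.73267327 172.23762376] [ 0.92600663 -0.11539517  0.062     ]
[245 172  19  12 174] [253.88505747 177.20114943] [0.60243336 0.21285804 0.062     ]
[440 190  33  16 186] [455.23655914 200.5483871 ] [ 0.82929941 -0.15803448  0.062     ]
[441 207  31  18 383] [455.41253264 215.89033943] [ 0.78713868 -0.18426556  0.062     ]
side [ 249  196  115  111 5846] [ 95. 138. 143. 148.]
((0.5593492984771729, -0.04461495578289032), (0.17936934530735016, 0.2958567440509796), 9.310757637023926) [[ 0.446913    0.0868545 ]
 [ 0.49477935 -0.20510443]
 [ 0.6717856  -0.17608441]
 [ 0.62391925  0.11587451]]
[306 149  17  11  87] [313.25287356 153.74712644] [0.60371899 0.21795413 0.062     ]
```

View pics/zs.png

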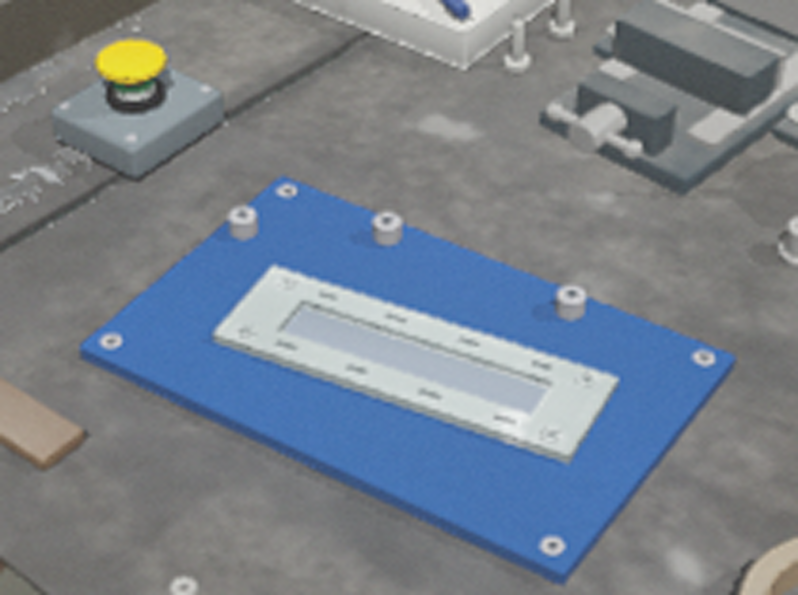

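View pics/zd.png

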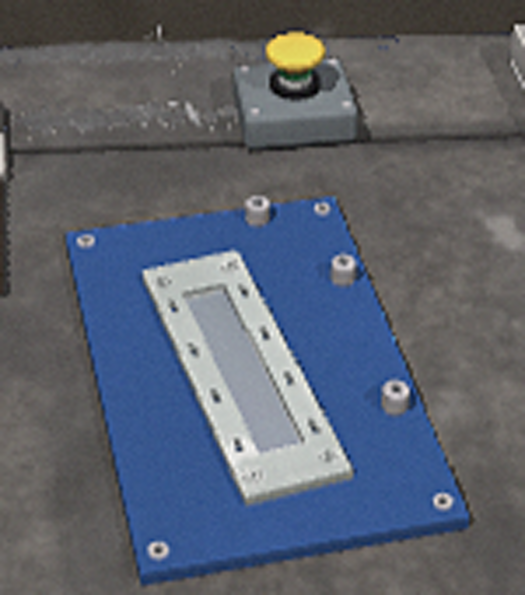

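```bash
cat > meas.py <<'E'
from h import *
def seg(im,c,jc,jyaw):
    # mask of plate interior
    ex=np.array([np.cos(jyaw),np.sin(jyaw)]);ey=np.array([-ex[1],ex[0]])
    poly=[pix(c,[*(jc+ex*a+ey*b),0.012]) for a,b in((-.09,-.145),(.09,-.145),(.09,.145),(-.09,.145))]
    m=np.zeros(im.shape[:2],'u1'); cv2.fillPoly(m,[np.int32(poly)],1)
    hsv=cv2.cvtColor(im,cv2.COLOR_BGR2HSV)
    w=((hsv[...,1]<110)&(hsv[...,2]>110)&(m>0)).astype('u1')
    return w,hsv
def frame(im,c,jc,jyaw,top=0.019):
    w,h=seg(im,c,jc,jyaw)
    N,l,s,ce=cv2.connectedComponentsWithStats(w); i=1+np.argmax(s[1:,4])
    cnt=max(cv2.findContours((l==i).astype('u1'),0,1)[0],key=cv2.contourArea)
    P=np.array([onz(c,u,v,top)[:2] for u,v in cv2.convexHull(cnt)[:,0]],dtype='f4')
    r=cv2.minAreaRect(P); 
    # other blobs
    ex=np.array([np.cos(jyaw),np.sin(jyaw)]);ey=np.array([-ex[1],ex[0]])
    tj=lambda p:np.round(1000*np.array([(p-jc)@ex,(p-jc)@ey]),1)
    bl=[(s[k,4],ce[k].round(1),tj(onz(c,*ce[k],0.02)[:2])) for k in range(1,N) if k!=i and s[k,4]>8]
    return r,tj(np.array(r[0])),[tj(q) for q in cv2.boxPoints(r)],bl
E
python3 - <<'E'
from meas import *
for n in("scene","side"):
    z=np.load(n+"0.npz"); c={k:z[k] for k in("fx","fy","cx","cy","R","t")}
    r,t,b,bl=frame(z["im"],c,np.array([.5585,-.044]),np.radians(9.33))
    print(n,r,t);print(*b);
    for q in bl: print(q)
    J=np.array([.5585,-.044]);y=np.radians(9.33);ex=np.array([np.cos(y),np.sin(y)]);ey=np.array([-ex[1],ex[0]])
    im=z["im"].copy()
    for a,bb in((.073,.06),(.073,-.056),(.034,.13)):
        p=pix(c,[*(J+ex*a+ey*bb),.026]); print("pin top px",np.round(p,1)); 
E
```

```text
scene ((0.5518695712089539, -0.05370327830314636), (0.07071906328201294, 0.20368045568466187), 15.617077827453613) [-8.1 -8.5]
[-54.4  88.9] [ -32.1 -113.6] [  38.2 -105.9] [15.9 96.6]
(np.int32(212), array([277.9, 227. ]), array([ 18.7, 133.2]))
(np.int32(71), array([321.4, 224.8]), array([73.6, 60.8]))
(np.int32(15), array([337., 228.]), array([83.1, 28.1]))
(np.int32(71), array([369.5, 246.2]), array([ 72.6, -55.2]))
(np.int32(27), array([248.6, 256.9]), array([-82.5, 127.9]))
(np.int32(29), array([405.1, 261.3]), array([  73.4, -133.5]))
(np.int32(34), array([364.8, 315.4]), array([ -82.3, -133.2]))
pin top px [321.5 223. ]
pin top px [370.1 244. ]
pin top px [283.3 221.3]
side ((0.5539230108261108, -0.052795469760894775), (0.0651445984840393, 0.2084413468837738), 15.681678771972656) [-5.9 -7.9]
[-49.8  92. ] [ -26.8 -115.1] [  38.  -107.9] [14.9 99.2]
(np.int32(33), array([303., 201.]), array([ 34.2, 128.9]))
(np.int32(14), array([321.6, 199.3]), array([ 77.1, 125.9]))
(np.int32(16), array([254.1, 208.4]), array([-77.3, 126.2]))
(np.int32(54), array([327.5, 216.7]), array([74.1, 63.4]))
(np.int32(66), array([342.3, 253. ]), array([ 74.1, -52.5]))
(np.int32(24), array([356.3, 282.9]), array([  77.3, -135.4]))
(np.int32(24), array([274.6, 297. ]), array([ -78.1, -135.3]))
pin top px [327.5 215.6]
pin top px [342.5 252.1]
pin top px [302.8 198.6]
```

```bash
python3 - <<'E'
from h import *
for n in("scene","side"):
    z=np.load(n+"0.npz"); c={k:z[k] for k in("fx","fy","cx","cy","R","t")}
    d=z["d"]
    for X in([.322,.649,.231],[0,0,0],[.322,.649,0],[.56,-.04,.012]): print(n,X,np.round(pix(c,X)))
    # height map points above z .1 in region of path
    v,u=np.mgrid[0:480:2,0:640:2]; D=d[::2,::2]
    P=np.stack([(u-c["cx"])/c["fx"]*D,(v-c["cy"])/c["fy"]*D,D],-1).reshape(-1,3)[D.ravel()>0]
    W=(P-c["t"])@c["R"]
    for y0 in np.arange(-.2,.9,.1):
        s=W[(W[:,1]>y0)&(W[:,1]<y0+.1)&(W[:,0]>.25)&(W[:,0]<.8)&(W[:,2]>.05)]
        if len(s): print(round(y0,1),len(s),"xmin",s[:,0].min().round(2),"zmax x<.6",s[s[:,0]<.62][:,2].max().round(2) if (s[:,0]<.62).any() else None)
E
```

```text
scene [0.322, 0.649, 0.231] [ 7. 87.]
scene [0, 0, 0] [ 36. 461.]
scene [0.322, 0.649, 0] [ 50. 177.]
scene [0.56, -0.04, 0.012] [325. 259.]
-0.1 31 xmin 0.74 zmax x<.6 None
0.0 11 xmin 0.77 zmax x<.6 None
0.1 7 xmin 0.59 zmax x<.6 0.06
0.2 39 xmin 0.58 zmax x<.6 0.07
0.3 3617 xmin 0.34 zmax x<.6 0.42
0.4 2375 xmin 0.34 zmax x<.6 0.41
0.5 1299 xmin 0.3 zmax x<.6 0.38
0.6 677 xmin 0.3 zmax x<.6 0.37
0.7 3 xmin 0.36 zmax x<.6 0.31
side [0.322, 0.649, 0.231] [203.  22.]
side [0, 0, 0] [ 31. 244.]
side [0.322, 0.649, 0] [213.  99.]
side [0.56, -0.04, 0.012] [301. 243.]
-0.1 43 xmin 0.74 zmax x<.6 None
0.0 16 xmin 0.77 zmax x<.6 None
0.1 3 xmin 0.6 zmax x<.6 0.06
0.2 36 xmin 0.59 zmax x<.6 0.07
0.3 2394 xmin 0.34 zmax x<.6 0.36
0.4 1353 xmin 0.34 zmax x<.6 0.35
0.5 661 xmin 0.28 zmax x<.6 0.31
0.6 423 xmin 0.29 zmax x<.6 0.3
0.7 4 xmin 0.73 zmax x<.6 None
```

```bash
python3 - <<'E'
from h import *
for n in("scene","side"):
    z=np.load(n+"0.npz"); c={k:z[k] for k in("fx","fy","cx","cy","R","t")}
    d=z["d"]
    v,u=np.mgrid[0:480,0:640]; D=d
    P=np.stack([(u-c["cx"])/c["fx"]*D,(v-c["cy"])/c["fy"]*D,D],-1).reshape(-1,3)[D.ravel()>0]
    W=(P-c["t"])@c["R"]
    H=np.full((11,9),-1.)
    for i in range(11):
        for j in range(9):
            y=.2+.05*i;x=.2+.05*j
            s=W[(abs(W[:,1]-y-.025)<.025)&(abs(W[:,0]-x-.025)<.025)&(W[:,2]>-.05)&(W[:,2]<.7)]
            if len(s)>3: H[i,j]=np.percentile(s[:,2],99)
    print(n,"cols x=.2..; rows y=.2..");print(H.round(2))
E
```

```text
scene cols x=.2..; rows y=.2..
[[-1.    0.    0.    0.01  0.01  0.01  0.01  0.06  0.07]
 [-1.    0.    0.    0.    0.    0.01  0.01  0.    0.  ]
 [-1.    0.    0.06  0.08  0.29  0.3   0.29  0.29  0.29]
 [-1.    0.    0.06  0.11  0.29  0.41  0.41  0.3   0.39]
 [-1.    0.    0.06  0.12  0.29  0.41  0.22  0.29  0.38]
 [-1.    0.    0.23  0.24  0.36  0.37  0.16  0.29  0.29]
 [-1.    0.    0.06  0.11  0.37  0.37  0.37  0.14  0.29]
 [-1.    0.25  0.28  0.12  0.29  0.38  0.37  0.14  0.35]
 [-1.    0.25  0.27  0.12  0.29  0.37  0.36  0.35 -1.  ]
 [-1.    0.    0.3   0.31  0.29  0.3   0.29  0.14 -1.  ]
 [-1.    0.01  0.01  0.31 -1.   -1.   -1.   -1.   -1.  ]]
side cols x=.2..; rows y=.2..
[[-1.    0.    0.    0.02  0.01  0.01  0.02  0.07  0.07]
 [-1.    0.    0.    0.    0.01  0.01  0.01  0.01  0.03]
 [-1.    0.    0.06  0.08  0.28  0.3   0.29  0.29  0.29]
 [-1.    0.    0.06  0.11  0.29  0.36  0.36  0.29  0.36]
 [-1.    0.    0.06  0.12  0.29  0.34  0.29  0.29  0.31]
 [-1.    0.    0.24  0.24  0.33  0.34  0.29  0.29  0.29]
 [-1.    0.    0.06  0.11  0.33  0.19  0.29  0.29  0.29]
 [-1.    0.31  0.31  0.11  0.14  0.14  0.29  0.29  0.3 ]
 [-1.    0.3   0.3   0.12  0.15  0.14  0.29  0.29  0.29]
 [-1.    0.    0.28  0.28  0.1   0.14  0.14  0.14  0.14]
 [-1.    0.01  0.01 -1.   -1.   -1.   -1.   -1.   -1.  ]]
```

Emit:
servo_tool:
  moves: [-10, 0, 50, 0, 0, 0, 0, -10, 0, 50, 0, 0, 0, 0, 0, -40, 0, 0, 0, 0, 0, 0, -50, 0, 0, 0, 0, 0, 0, -50, 0, 0, 0, 0, 0]
  grip_force: 20

```text
time_s: 0.65
tool_pos: [0.2979, 0.5116, 0.3293]
eef_rot: [-0.0, 0.848, 0.531, -0.001]
ft_force: [0.2, -0.1, 0.1]
grip_width: 1.002
```

Emit:
servo_tool:
  moves: [0, -45, 0, 0, 0, 0, 0, 0, -50, 0, 0, 0, 0, 0, 10, -40, 0, 0, 0, 0.1, 0, 30, -40, 0, 0, 0, 0.1, 0, 30, -40, 0, 0, 0, 0.1, 0]

```text
time_s: 1.15
tool_pos: [0.3624, 0.2899, 0.3287]
eef_rot: [-0.0, 0.752, 0.659, -0.003]
ft_force: [1.0, 0.7, -0.6]
grip_width: 0.995
```

Emit:
servo_tool:
  moves: [30, -45, 0, 0, 0, 0.1, 0, 30, -45, 0, 0, 0, 0.1, 0, 30, -50, 0, 0, 0, 0.1, 0, 30, -50, -10, 0, 0, 0, 0, 20, -50, -40, 0, 0, 0, 0]

```text
time_s: 1.65
tool_pos: [0.487, 0.0821, 0.2944]
eef_rot: [0.003, 0.64, 0.769, 0.003]
ft_force: [0.9, 0.7, -0.7]
grip_width: 0.996
```

Emit:
servo_tool:
  moves: [0, -50, -30, 0, 0, 0, 0, 0, -50, -40, 0, 0, -0.02, 0, 0, -40, -40, 0, 0, 0, 0, 0, 0, 0, 0, 0, 0, 0]

```text
time_s: 2.05
tool_pos: [0.4858, -0.043, 0.1994]
eef_rot: [0.005, 0.652, 0.759, 0.002]
ft_force: [-0.9, 0.3, 0.8]
grip_width: 0.999
```

```bash
python3 - <<'E'
from meas import *
st()
for n in("scene","wrist"):
    im,d,c=grab(n); cv2.imwrite(f"pics/{n}1.png",im); np.savez(f"{n}1.npz",im=im,d=d,**c)
st()
E
```

```text
{'time_s': 2.05, 'tool_pos': [0.4858, -0.043, 0.1994], 'eef_rot': [0.0048, 0.6515, 0.7586, 0.0015], 'ft_force': [-0.9404, 0.3332, 0.8335], 'grip_width': 0.9986}
{'time_s': 2.15, 'tool_pos': [0.4889, -0.0385, 0.2021], 'eef_rot': [0.0063, 0.6492, 0.7605, 0.0045], 'ft_force': [0.4733, -0.132, 1.1613], 'grip_width': 1.0002}
```

View pics/wrist1.png

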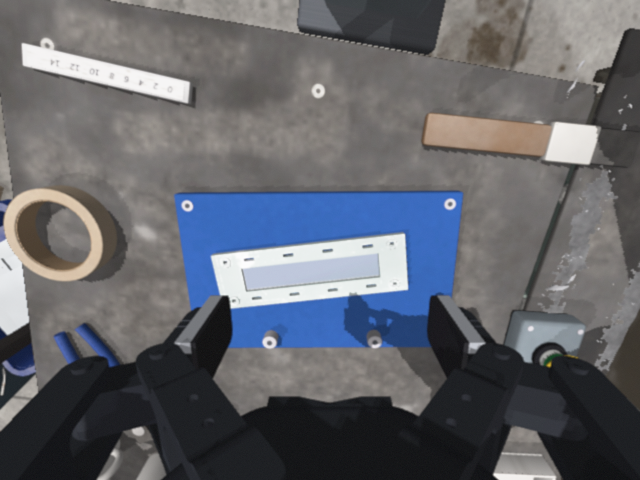

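View pics/scene1.png

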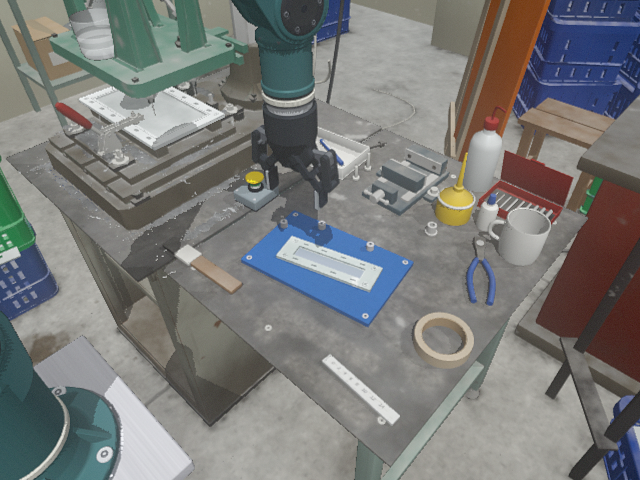

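The wrist view from above shows the plate with corners from (177,193) to (462,192), the frame centred at about (312,271), and the pins at (270,340) and (375,340). The pod collar is at (548,355). The bystanders are untouched.

```bash
cat > wm.py <<'E'
from meas import *
def corners(P):
    r=cv2.minAreaRect(P); return r
def wristjig(im,c):
    hsv=cv2.cvtColor(im,cv2.COLOR_BGR2HSV)
    m=cv2.inRange(hsv,(100,130,60),(125,255,255))
    N,l,s,_=cv2.connectedComponentsWithStats(m); i=1+np.argmax(s[1:,4])
    cnt=max(cv2.findContours((l==i).astype('u1'),0,1)[0],key=cv2.contourArea)
    P=np.array([onz(c,u,v,.012)[:2] for u,v in cv2.convexHull(cnt)[:,0]],dtype='f4')
    return cv2.minAreaRect(P)
E
python3 - <<'E'
from wm import *
st()
im,d,c=grab("wrist");np.savez("wrist2.npz",im=im,d=d,**c)
st()
r=wristjig(im,c); print("jig",r)
J=np.array([.559,-.043]);y=np.radians(9.33)
r,t,b,bl=frame(im,c,J,y); print(r,t); print(*b)
for q in bl: print(q)
E
```

```text
{'time_s': 2.15, 'tool_pos': [0.4889, -0.0385, 0.2021], 'eef_rot': [0.0063, 0.6492, 0.7605, 0.0045], 'ft_force': [0.4733, -0.132, 1.1613], 'grip_width': 1.0002}
{'time_s': 2.2, 'tool_pos': [0.4898, -0.0371, 0.2029], 'eef_rot': [0.0069, 0.6482, 0.7615, 0.0055], 'ft_force': [-0.0217, 0.4642, -0.77], 'grip_width': 1.0001}
jig ((0.5584939122200012, -0.04306156933307648), (0.17983616888523102, 0.2885209918022156), 9.458418846130371)
((0.5630331039428711, -0.07367585599422455), (0.09184929728507996, 0.2539577782154083), 23.891637802124023) [ -1.  -30.9]
[-77.4  80.4] [ -13.5 -165.4] [  75.4 -142.3] [ 11.5 103.5]
(np.int32(216), array([179. , 245.9]), array([ -33.5, -141.3]))
(np.int32(119), array([184.9, 202.4]), array([ -78.9, -129. ]))
(np.int32(118), array([447.4, 201.5]), array([-78.7, 129.7]))
(np.int32(91), array([445. , 299.6]), array([ 28.5, 138. ]))
(np.int32(204), array([267. , 336.7]), array([ 74.4, -57.2]))
(np.int32(131), array([371.4, 339.4]), array([78.2, 60.2]))
(np.int32(9), array([390., 344.]), array([84.3, 81.4]))
```

```bash
python3 - <<'E'
from wm import *
z=np.load("wrist1.npz"); c={k:z[k] for k in("fx","fy","cx","cy","R","t")}
J=np.array([.5587,-.043]);y=np.radians(9.4);ex=np.array([np.cos(y),np.sin(y)]);ey=np.array([-ex[1],ex[0]])
Q=[]
for u,v in((211,254),(407,233),(409,290),(227,308)):
    p=onz(c,u,v,.019)[:2]-J; Q.append([p@ex*1e3,p@ey*1e3]); print(np.round(Q[-1],1))
Q=np.array(Q);print(Q.mean(0), np.degrees(np.arctan2(*(Q[0]-Q[1])))-0, Q[1]-Q[0],Q[2]-Q[3])
print(pix(c,[.4885,-.0385,.2]))
E
```

```text
[ -27.4 -111.3]
[-48.4  90. ]
[15.1 95.9]
[  35.3 -101. ]
[-6.32916916 -6.6164824 ] 174.03256912801055 [-21.03858544 201.26925961] [-20.22672067 196.92158986]
(np.float64(336.4384079551702), np.float64(300.49250644716545))
```

Emit:
servo_tool:
  moves: [-4, -25, -40, 0, 0.018, 0, 0, 0, 0, -50, 0, 0, 0, 0, 0, 0, -50, 0, 0, 0, 0, 0, 0, -20, 0, 0, 0, 0, 0, 0, 0, 0, 0, 0, 0]

```text
time_s: 2.7
tool_pos: [0.4991, -0.0517, 0.0458]
eef_rot: [0.008, 0.641, 0.768, 0.01]
ft_force: [0.5, -0.4, -0.2]
grip_width: 1.003
```

```bash
python3 - <<'E'
from wm import *
st()
im,d,c=grab("side");a=im[120:340,180:440];cv2.imwrite("pics/side3.png",cv2.resize(a,None,fx=2.7,fy=2.7,interpolation=2))
st()
im,d,c=grab("wrist");cv2.imwrite("pics/wrist3.png",im)
st()
E
```

```text
{'time_s': 2.7, 'tool_pos': [0.4991, -0.0517, 0.0458], 'eef_rot': [0.0079, 0.6409, 0.7675, 0.0103], 'ft_force': [0.4594, -0.3886, -0.2407], 'grip_width': 1.0029}
{'time_s': 2.75, 'tool_pos': [0.4996, -0.0516, 0.0468], 'eef_rot': [0.0085, 0.6407, 0.7676, 0.0109], 'ft_force': [-0.6689, 0.7727, -0.783], 'grip_width': 1.0025}
{'time_s': 2.8, 'tool_pos': [0.5002, -0.0522, 0.0479], 'eef_rot': [0.0095, 0.641, 0.7674, 0.0113], 'ft_force': [-0.3608, 0.222, 0.3619], 'grip_width': 0.9992}
```

View pics/side3.png

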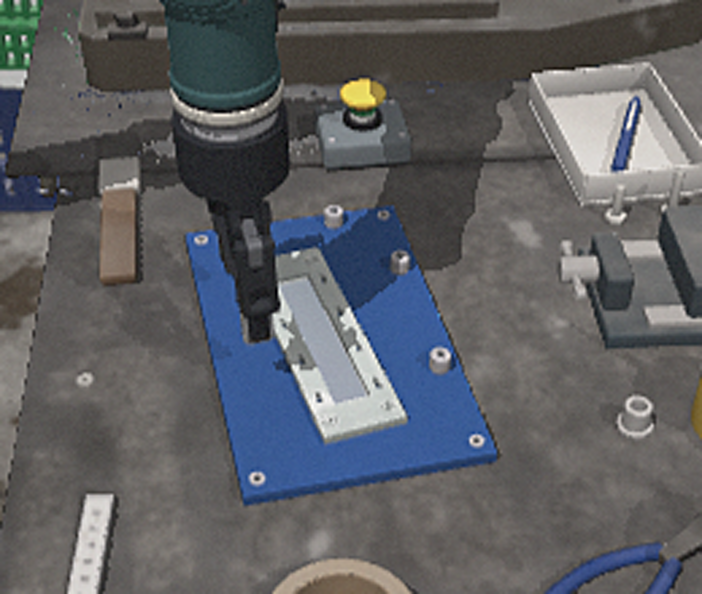

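View pics/wrist3.png

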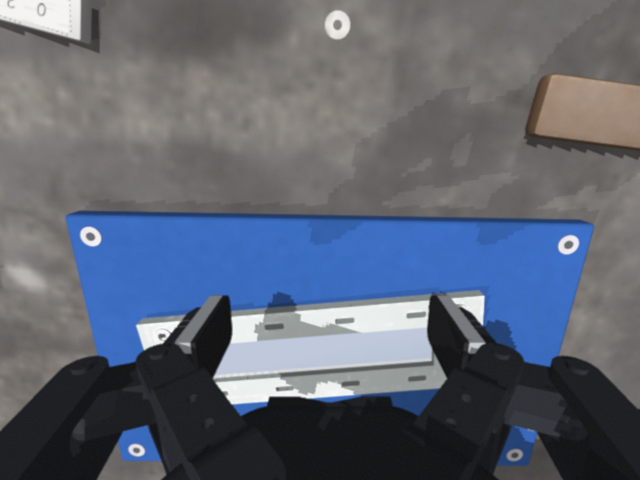

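Emit:
servo_tool:
  moves: [0, 0, 0, 0, 0, 0, 0, 0, 0, 0, 0, 0, 0, 0]

```text
time_s: 3.0
tool_pos: [0.503, -0.051, 0.0513]
eef_rot: [0.012, 0.64, 0.768, 0.013]
ft_force: [0.1, -0.4, -0.5]
grip_width: 1.002
```

```bash
python3 - <<'E'
from wm import *
s=robot.state(); print(np.round(s["joint_velocities"],3),np.round(s["joints"],3),np.round(s["tau"],2))
st()
E
```

```text
[-0.014 -0.03   0.008 -0.01   0.005  0.007 -0.004] [-0.074  0.619  0.12   2.24  -0.297  0.262  2.061] [ 8.000e-02 -4.262e+01  2.200e+00 -6.950e+00 -1.000e-02 -1.000e-01
  0.000e+00]
{'time_s': 3.0, 'tool_pos': [0.503, -0.051, 0.0513], 'eef_rot': [0.012, 0.6401, 0.7681, 0.0134], 'ft_force': [0.0636, -0.3829, -0.5457], 'grip_width': 1.0025}
```

Emit:
servo_tool:
  moves: [0, 0, 0, 0, 0, 0, 0, 0, 0, 0, 0, 0, 0, 0]

```text
time_s: 3.2
tool_pos: [0.5048, -0.0506, 0.0537]
eef_rot: [0.014, 0.64, 0.768, 0.015]
ft_force: [-0.2, -0.7, 0.8]
grip_width: 0.997
```

```bash
python3 - <<'E'
from wm import *
c=robot.get_calibration("side")
for z in(.046,.059):
  for o in (.0425,.057): print(z,np.round((np.array(pix(c,[.4991+.1621*o,-.0517-.9868*o,z]))-[180,120])*2.7))
E
```

```text
0.046 [256. 350.]
0.046 [259. 364.]
0.059 [255. 337.]
0.059 [259. 351.]
```

Emit:
servo_tool:
  moves: [-12, -6, -5, -0.003, 0.025, -0.009, 0, -12, -6, -14, -0.003, 0.02, -0.008, 0, -1, 0, -14, 0, 0.006, 0, 0, -1, 0, -13, 0, 0.003, 0, 0, -1, 0, -1, 0, 0.003, 0, 0]

```text
time_s: 3.7
tool_pos: [0.4749, -0.0643, 0.0034]
eef_rot: [-0.007, 0.647, 0.762, -0.008]
ft_force: [-1.4, -0.5, 0.3]
grip_width: 1.002
```

Emit:
servo_tool:
  moves: [3, 0, -1, 0, -0.015, 0, 0, 1, 0, -1, 0, 0, 0, 0]

```text
time_s: 3.9
tool_pos: [0.4782, -0.0643, -0.0002]
eef_rot: [-0.002, 0.647, 0.762, -0.003]
ft_force: [-0.0, 0.3, 0.1]
grip_width: 0.998
```

```bash
python3 - <<'E'
from wm import *
st()
im,d,c=grab("side");a=im[120:340,180:440];cv2.imwrite("pics/side4.png",cv2.resize(a,None,fx=2.7,fy=2.7,interpolation=2))
st()
E
```

```text
{'time_s': 3.9, 'tool_pos': [0.4782, -0.0643, -0.0002], 'eef_rot': [-0.0023, 0.6475, 0.7621, -0.0031], 'ft_force': [-0.0344, 0.3075, 0.1031], 'grip_width': 0.9977}
{'time_s': 3.95, 'tool_pos': [0.4787, -0.0642, -0.0001], 'eef_rot': [-0.0022, 0.6474, 0.7621, -0.003], 'ft_force': [-0.0434, 1.321, -0.6123], 'grip_width': 1.0022}
```

View pics/side4.png

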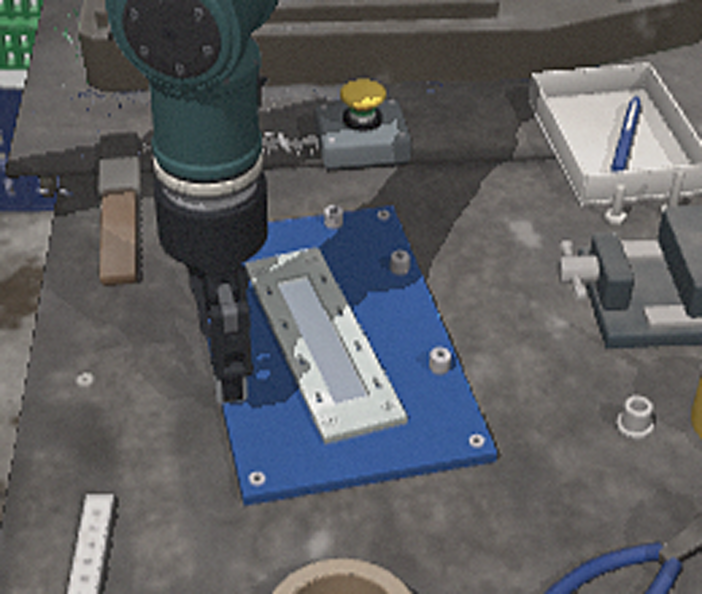

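Emit:
servo_tool:
  moves: [10, 1.6, 1, 0, 0, 0, 0, 8, 1.3, 0, 0, 0, 0, 0, 7, 1.2, 0, 0, 0, 0, 0, 6, 1, 0, 0, 0, 0, 0, 5, 0.8, 0, 0, 0, 0, 0]

```text
time_s: 4.45
tool_pos: [0.5191, -0.0573, 0.0023]
eef_rot: [-0.001, 0.647, 0.762, -0.002]
ft_force: [0.4, 0.0, -0.1]
grip_width: 1.001
```

Emit:
servo_tool:
  moves: [5, 0.8, -0.5, 0, 0, 0, 0, 5, 0.8, 0, 0, 0, 0, 0, 5, 0.8, 0, 0, 0, 0, 0, 4, 0.7, 0, 0, 0, 0, 0, 3, 0.5, 0, 0, 0, 0, 0]

```text
time_s: 4.95
tool_pos: [0.5414, -0.0533, 0.0017]
eef_rot: [-0.002, 0.647, 0.762, -0.003]
ft_force: [-1.2, -0.4, 0.8]
grip_width: 1.004
```

```bash
python3 - <<'E'
from wm import *
st()
im,d,c=grab("side");a=im[120:340,180:440];cv2.imwrite("pics/side5.png",cv2.resize(a,None,fx=2.7,fy=2.7,interpolation=2))
st()
im,d,c=grab("wrist");cv2.imwrite("pics/wrist5.png",im)
E
```

```text
{'time_s': 4.95, 'tool_pos': [0.5414, -0.0533, 0.0017], 'eef_rot': [-0.0024, 0.647, 0.7625, -0.0029], 'ft_force': [-1.2024, -0.3871, 0.7553], 'grip_width': 1.0041}
{'time_s': 5.0, 'tool_pos': [0.5423, -0.0532, 0.0018], 'eef_rot': [-0.0018, 0.647, 0.7625, -0.0025], 'ft_force': [0.1138, -0.3934, -0.2681], 'grip_width': 0.9989}
```

View pics/side5.png

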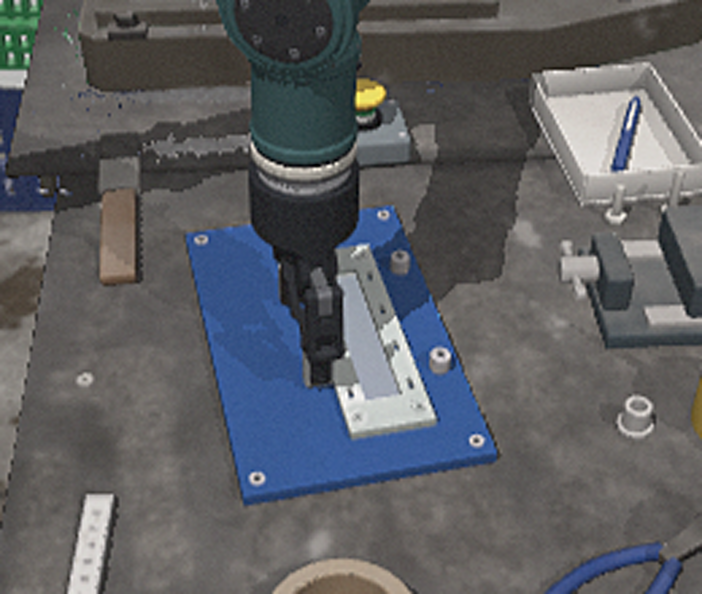

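View pics/wrist5.png

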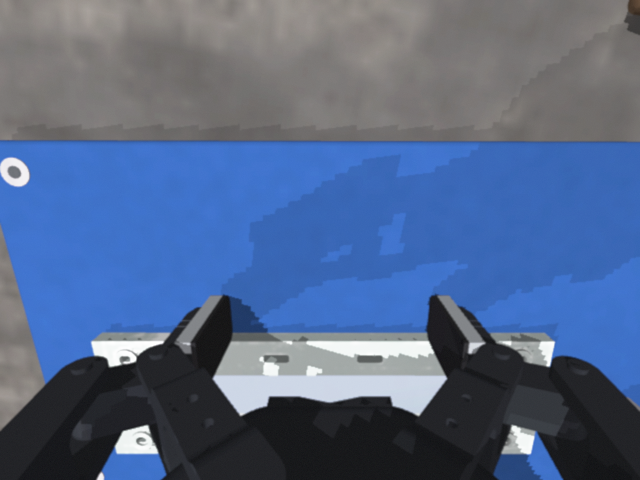

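Emit:
servo_tool:
  moves: [4, 0.7, 0, 0, 0, 0, 0, 3, 0.5, 0, 0, 0, 0, 0, 0, 0, 0, 0, 0, 0, 0, -10, -1.6, 0, 0, 0, 0, 0, -20, -3.3, 0, 0, 0, 0, 0]

```text
time_s: 5.55
tool_pos: [0.523, -0.0565, 0.002]
eef_rot: [0.001, 0.646, 0.763, -0.0]
ft_force: [0.2, -0.6, 0.3]
grip_width: 1.003
```

Emit:
servo_tool:
  moves: [-2, 0, 35, 0, 0, 0, 0, 10, -15, 35, 0, 0, 0, 1, 26, -34, 0, 0, 0, 0, 1, 26, -34, 0, 0, 0, 0, 1, 26, -34, 0, 0, 0, 0, 1]

```text
time_s: 6.05
tool_pos: [0.5968, -0.1699, 0.0734]
eef_rot: [-0.008, 0.643, 0.766, -0.004]
ft_force: [0.8, 0.1, -0.3]
grip_width: 0.329
```

```bash
python3 - <<'E'
from wm import *
st()
im,d,c=grab("side");a=im[120:340,180:440];cv2.imwrite("pics/side6.png",cv2.resize(a,None,fx=2.7,fy=2.7,interpolation=2))
st()
im,d,c=grab("scene");a=im[160:330,220:430];cv2.imwrite("pics/scene6.png",cv2.resize(a,None,fx=3.5,fy=3.5,interpolation=2))
st()
E
```

```text
{'time_s': 6.05, 'tool_pos': [0.5968, -0.1699, 0.0734], 'eef_rot': [-0.0076, 0.6429, 0.7659, -0.0036], 'ft_force': [0.7798, 0.1291, -0.2521], 'grip_width': 0.3295}
{'time_s': 6.1, 'tool_pos': [0.6028, -0.1795, 0.0745], 'eef_rot': [-0.0008, 0.6456, 0.7637, -0.0037], 'ft_force': [4.6617, -5.5611, 0.4226], 'grip_width': 0.235}
{'time_s': 6.15, 'tool_pos': [0.6004, -0.177, 0.074], 'eef_rot': [-0.0027, 0.6459, 0.7634, -0.0038], 'ft_force': [-0.1489, 0.1993, 0.0914], 'grip_width': 0.1417}
```

View pics/side6.png

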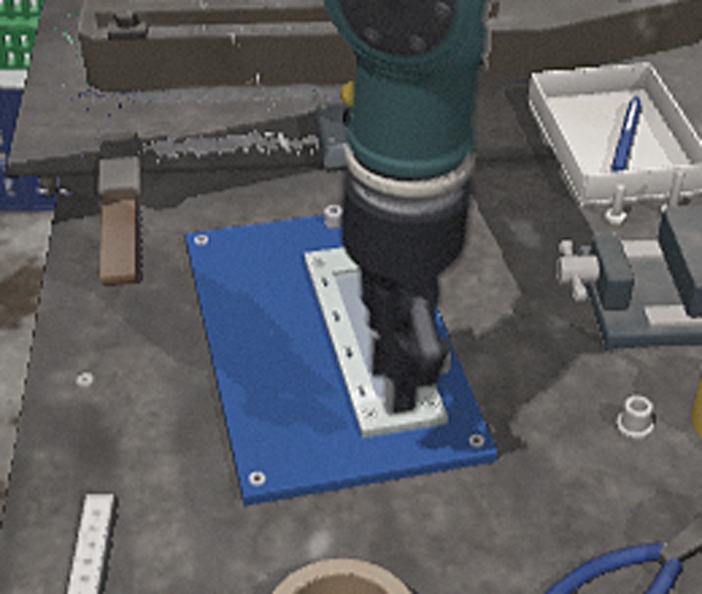

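View pics/scene6.png

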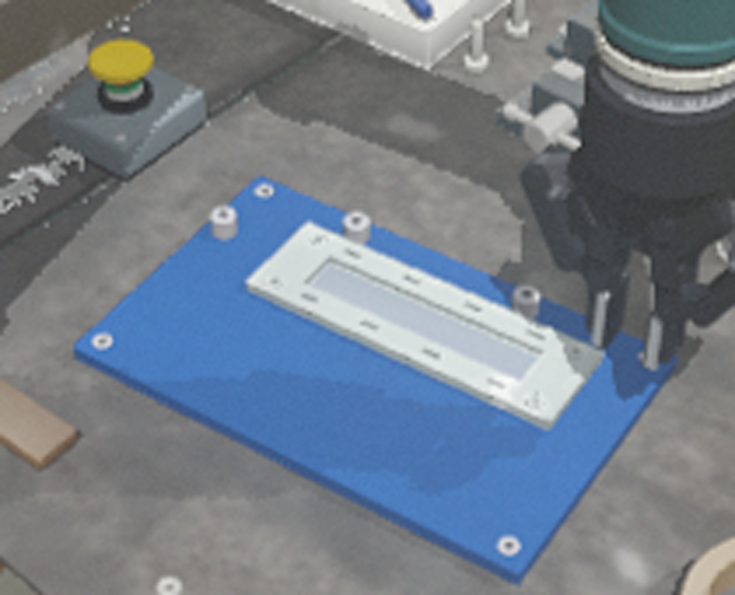

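```bash
cat >> wm.py <<'E'
J=np.array([.5587,-.043]);Y=np.radians(9.4);EX=np.array([np.cos(Y),np.sin(Y)]);EY=np.array([-EX[1],EX[0]])
def tj(p): p=np.array(p)[:2]-J; return np.round(1e3*np.array([p@EX,p@EY]),1)
def win(im,c,z=0.019):
    """light frame contour -> window hole and outer corners, jig mm"""
    w,h=seg(im,c,J,Y)
    cn,hi=cv2.findContours(w,cv2.RETR_CCOMP,cv2.CHAIN_APPROX_NONE)
    k=max(range(len(cn)),key=lambda i:cv2.contourArea(cn[i]) if hi[0][i][3]<0 else 0)
    for eps in (3,4,5,6):
        a=cv2.approxPolyDP(cv2.convexHull(cn[k]),eps,True)
        if len(a)==4: break
    print("outer",[(q[0].tolist(),tj(onz(c,*q[0],z)).tolist()) for q in a])
E
python3 - <<'E'
from wm import *
im,d,c=grab("scene");win(im,c); np.savez("scene7.npz",im=im,**c)
s=robot.state();print(tj(s["tool_pos"]));st()
E
```

```text
outer [([239, 258], [-94.4, 141.6]), ([293, 209], [83.9, 140.8]), ([392, 251], [85.3, -99.8]), ([377, 282], [-2.6, -114.3])]
[  17.3 -135. ]
{'time_s': 6.2, 'tool_pos': [0.5978, -0.1734, 0.0731], 'eef_rot': [-0.0056, 0.6451, 0.7641, -0.004], 'ft_force': [-0.8041, 1.5372, -0.123], 'grip_width': 0.0526}
```

```bash
python3 - <<'E'
from wm import *
c=robot.get_calibration("scene")
for u,v in((307,222),(247,283),(549,419),(605,349)): print(tj(onz(c,220+u/3.5,160+v/3.5,.019)))
E
```

```text
[62.4 87. ]
[-0.3 85.8]
[   2.2 -111.3]
[  64.8 -112.3]
```

Emit:
servo_tool:
  moves: [8, -2, -10, 0, -0.01, -0.004, 1, 7, 0, -15, 0, -0.004, 0, 1, 0, 0, -15, 0, 0, 0, 1, 0, 0, -12, 0, 0, 0, 1, 0, 0, 0, 0, 0, 0, 1]

```text
time_s: 6.7
tool_pos: [0.609, -0.17, 0.0142]
eef_rot: [-0.004, 0.645, 0.764, 0.0]
ft_force: [0.0, -0.1, 0.5]
grip_width: 0.0
```

```bash
python3 - <<'E'
from wm import *
st();print(tj(robot.state()["tool_pos"]))
im,d,c=grab("side");a=im[120:340,180:440];cv2.imwrite("pics/side8.png",cv2.resize(a,None,fx=2.7,fy=2.7,interpolation=2))
im,d,c=grab("scene");a=im[160:330,220:430];cv2.imwrite("pics/scene8.png",cv2.resize(a,None,fx=3.5,fy=3.5,interpolation=2))
st();print(tj(robot.state()["tool_pos"]))
E
```

```text
{'time_s': 6.7, 'tool_pos': [0.609, -0.17, 0.0142], 'eef_rot': [-0.0042, 0.6453, 0.7639, 0.0005], 'ft_force': [0.0184, -0.0584, 0.4572], 'grip_width': 0.0004}
[  28.9 -133.5]
{'time_s': 6.8, 'tool_pos': [0.61, -0.1706, 0.0158], 'eef_rot': [-0.0031, 0.6454, 0.7639, 0.0009], 'ft_force': [-0.3306, -0.3594, -0.3106], 'grip_width': 0.0003}
[  29.7 -134.2]
```

View pics/side8.png

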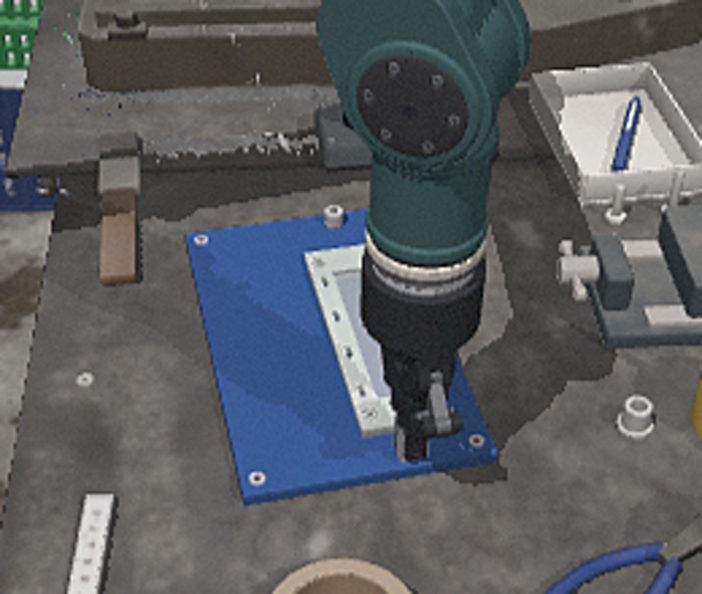

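View pics/scene8.png

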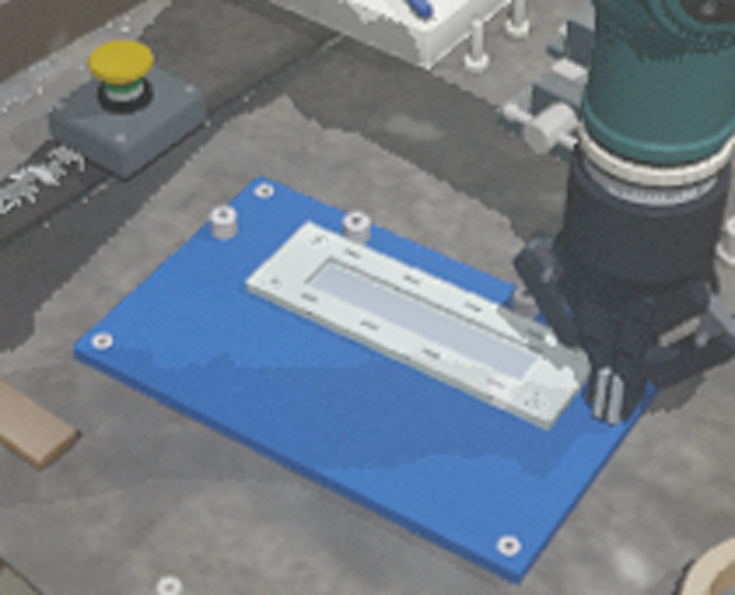

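Emit:
servo_tool:
  moves: [-1, 7, -1.5, 0, 0, 0, 1, -1, 6, -0.5, 0, 0, 0, 1, -1, 6, -0.5, 0, 0, 0, 1, -1, 6, -0.5, 0, 0, 0, 1, -0.5, 3, -0.5, 0, 0, 0, 1]

```text
time_s: 7.3
tool_pos: [0.6067, -0.1412, 0.0143]
eef_rot: [-0.001, 0.645, 0.764, 0.002]
ft_force: [1.2, -1.1, 0.6]
grip_width: -0.0
```

```bash
python3 - <<'E'
from wm import *
st();print(tj(robot.state()["tool_pos"]))
im,d,c=grab("scene");a=im[160:330,220:430];cv2.imwrite("pics/scene9.png",cv2.resize(a,None,fx=3.5,fy=3.5,interpolation=2))
st();print(tj(robot.state()["tool_pos"]))
E
```

```text
{'time_s': 7.3, 'tool_pos': [0.6067, -0.1412, 0.0143], 'eef_rot': [-0.0007, 0.6454, 0.7638, 0.0017], 'ft_force': [1.243, -1.1087, 0.5593], 'grip_width': -0.0001}
[  31.4 -104.7]
{'time_s': 7.35, 'tool_pos': [0.6067, -0.1407, 0.0142], 'eef_rot': [-0.001, 0.6452, 0.764, 0.0018], 'ft_force': [1.3325, -0.0311, 0.6058], 'grip_width': -0.0022}
[  31.4 -104.2]
```

View pics/scene9.png

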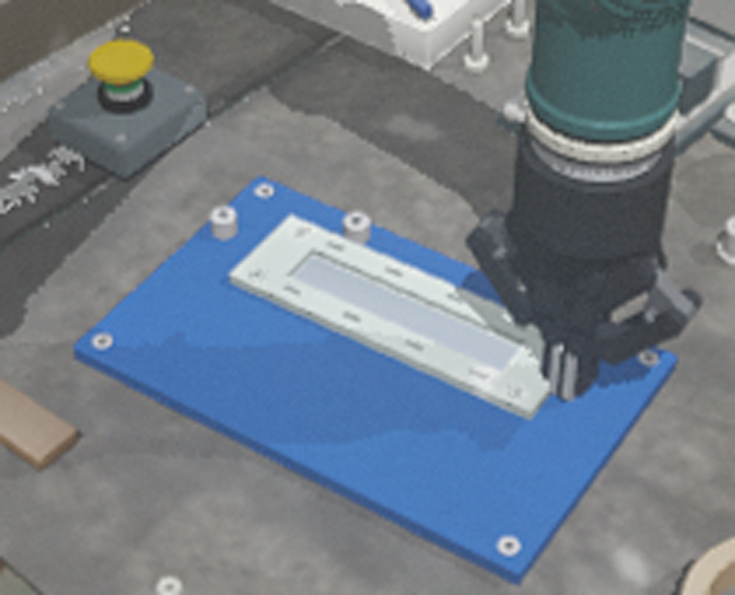

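Emit:
servo_tool:
  moves: [-0.8, 5, 0, 0, 0, 0, 1, -0.8, 5, 0, 0, 0, 0, 1, -0.7, 4, 0, 0, 0, 0, 1, -0.3, 2, 0, 0, 0, 0, 1]

```text
time_s: 7.75
tool_pos: [0.604, -0.1238, 0.0145]
eef_rot: [-0.001, 0.645, 0.764, 0.002]
ft_force: [0.1, -0.2, 0.1]
grip_width: 0.0
```

```bash
python3 - <<'E'
from wm import *
st();print(tj(robot.state()["tool_pos"]))
im,d,c=grab("scene");a=im[160:330,220:430];cv2.imwrite("pics/scene10.png",cv2.resize(a,None,fx=3.5,fy=3.5,interpolation=2))
for u,v in((291,215),(231,276)): print(tj(onz(c,220+u/3.5,160+v/3.5,.019)))
st();print(tj(robot.state()["tool_pos"]))
E
```

```text
{'time_s': 7.75, 'tool_pos': [0.604, -0.1238, 0.0145], 'eef_rot': [-0.0005, 0.6455, 0.7638, 0.0018], 'ft_force': [0.056, -0.1771, 0.1487], 'grip_width': 0.0003}
[ 31.5 -87.1]
[62.3 98.7]
[-0.6 97.1]
{'time_s': 7.8, 'tool_pos': [0.604, -0.1235, 0.0145], 'eef_rot': [-0.0007, 0.6453, 0.7639, 0.0018], 'ft_force': [0.0891, -0.7817, -0.169], 'grip_width': 0.0005}
[ 31.5 -86.8]
```

View pics/scene10.png

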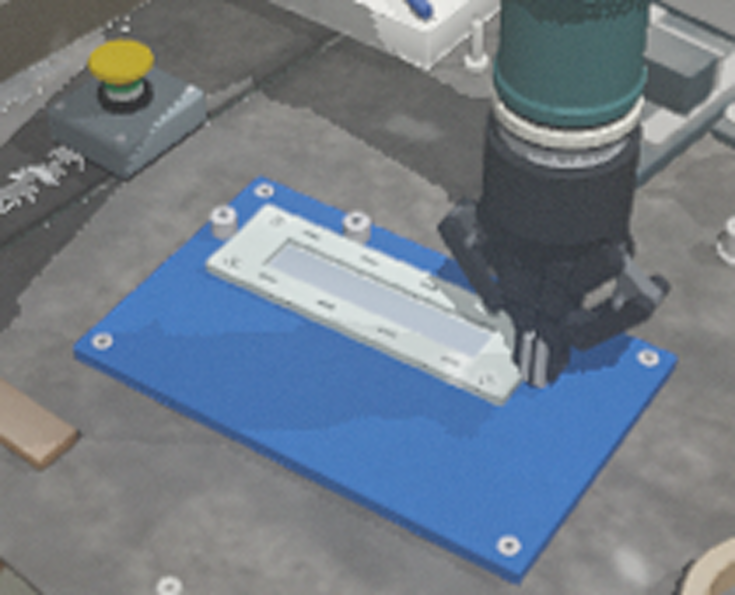

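Emit:
servo_tool:
  moves: [-0.3, 2, 0, 0, 0, 0, 1, -0.2, 1.2, 0, 0, 0, 0, 1]

```text
time_s: 8.0
tool_pos: [0.6035, -0.1204, 0.0145]
eef_rot: [-0.001, 0.645, 0.764, 0.002]
ft_force: [0.5, -0.8, 0.8]
grip_width: 0.001
```

Emit:
servo_tool:
  moves: [-0.2, 1, 0, 0, 0, 0, 1]

```text
time_s: 8.1
tool_pos: [0.6035, -0.12, 0.0145]
eef_rot: [0.0, 0.646, 0.764, 0.002]
ft_force: [-0.2, -3.3, -0.2]
grip_width: 0.002
```

Emit:
servo_tool:
  moves: [-0.2, 1, 0, 0, 0, 0, 1]

```text
time_s: 8.2
tool_pos: [0.6035, -0.12, 0.0146]
eef_rot: [0.001, 0.646, 0.764, 0.001]
ft_force: [-0.5, -3.1, -0.6]
grip_width: -0.004
```

Emit:
servo_tool:
  moves: [1.5, -9, 0, 0, 0, 0, 1, 0, -3, 35, 0, 0, 0, 1, -16, 20, 30, 0, 0, 0, 0, -32, 40, 0, 0, 0, 0, 0, -32, 40, 0, 0, 0, 0, 0]

```text
time_s: 8.7
tool_pos: [0.5291, -0.0391, 0.0816]
eef_rot: [0.004, 0.651, 0.759, 0.003]
ft_force: [0.1, 0.7, -0.2]
grip_width: 0.504
```

```bash
python3 - <<'E'
from wm import *
robot.grab_frame("wrist")
st();print(tj(robot.state()["tool_pos"]))
im,d,c=grab("scene");a=im[160:330,220:430];cv2.imwrite("pics/scene11.png",cv2.resize(a,None,fx=3.5,fy=3.5,interpolation=2))
im,d,c=grab("wrist");cv2.imwrite("pics/wrist11.png",im)
st();print(tj(robot.state()["tool_pos"]))
E
```

```text
{'time_s': 8.75, 'tool_pos': [0.5204, -0.0304, 0.0805], 'eef_rot': [-0.0025, 0.6473, 0.7622, 0.0009], 'ft_force': [-5.4141, 4.647, -0.1141], 'grip_width': 0.5944}
[-35.7  18.6]
{'time_s': 8.85, 'tool_pos': [0.5262, -0.0358, 0.0806], 'eef_rot': [0.0015, 0.6479, 0.7617, 0.0015], 'ft_force': [0.3763, 0.1618, 0.4355], 'grip_width': 0.7687}
[-30.9  12.4]
```

View pics/scene11.png

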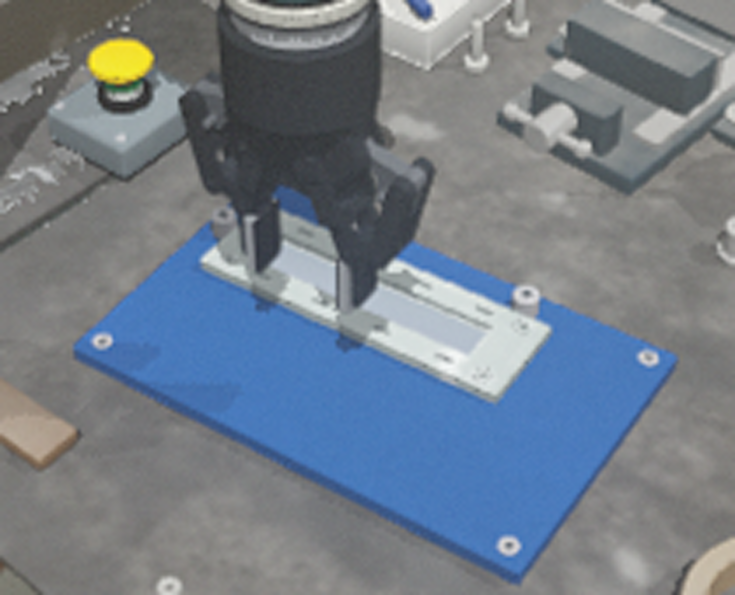

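View pics/wrist11.png

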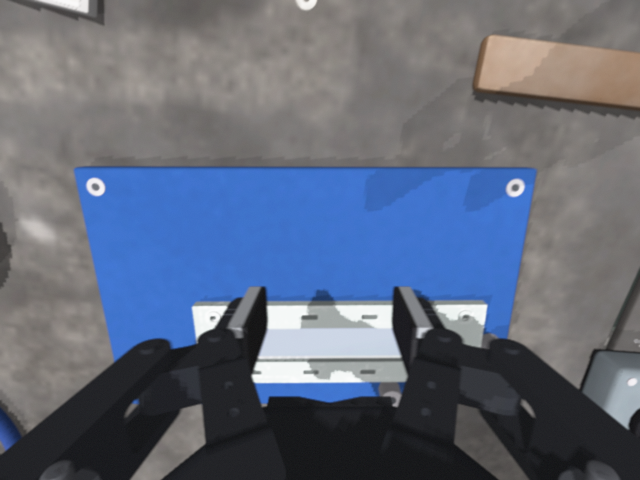

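Emit:
servo_tool:
  moves: [-10, 6, -5, 0, 0, 0.003, 0, -1, 0, -20, 0, 0, 0, 0, 0, 0, -30, 0, 0, 0, 0, 0, 0, -24, 0, 0, 0, 0, 0, 0, -1, 0, 0, 0, 0]

```text
time_s: 9.35
tool_pos: [0.519, -0.0326, -0.001]
eef_rot: [0.005, 0.649, 0.761, 0.004]
ft_force: [-0.3, 2.5, 4.8]
grip_width: 1.004
```

```bash
python3 - <<'E'
from wm import *
st();print(tj(robot.state()["tool_pos"]))
E
```

```text
{'time_s': 9.35, 'tool_pos': [0.519, -0.0326, -0.001], 'eef_rot': [0.0046, 0.6487, 0.761, 0.004], 'ft_force': [-0.3285, 2.4757, 4.8012], 'grip_width': 1.004}
[-37.5  16.8]
```

Emit:
servo_tool:
  moves: [0, 0, 2, 0, 0.012, 0.005, 0, 6, 1, 1, 0, 0, 0, 0, 6, 1, 0, 0, 0, 0, 0, 6, 1, 0, 0, 0, 0, 0, 4, 0.7, 0, 0, 0, 0, 0]

```text
time_s: 9.85
tool_pos: [0.5433, -0.0315, 0.0021]
eef_rot: [-0.0, 0.648, 0.761, -0.001]
ft_force: [-0.5, -0.4, 0.7]
grip_width: 1.001
```

```bash
python3 - <<'E'
from wm import *
st();print(tj(robot.state()["tool_pos"]))
E
```

```text
{'time_s': 9.85, 'tool_pos': [0.5433, -0.0315, 0.0021], 'eef_rot': [-0.0, 0.6484, 0.7613, -0.0006], 'ft_force': [-0.5036, -0.3893, 0.7437], 'grip_width': 1.0009}
[-13.3  13.9]
```

Emit:
servo_tool:
  moves: [2, 0.4, 0, 0, 0, 0.003, 0, 1.5, 0.3, -0.3, 0, 0, 0, 0]

```text
time_s: 10.05
tool_pos: [0.5478, -0.0305, 0.0023]
eef_rot: [0.0, 0.647, 0.763, -0.0]
ft_force: [-1.1, -0.5, 1.4]
grip_width: 1.0
```

Emit:
servo_tool:
  moves: [1, 0.2, -0.3, 0, 0, 0, 0]

```text
time_s: 10.15
tool_pos: [0.5481, -0.0303, 0.002]
eef_rot: [-0.0, 0.647, 0.763, -0.001]
ft_force: [-1.4, -1.5, 1.1]
grip_width: 1.0
```

Emit:
servo_tool:
  moves: [1, 0.2, -0.3, 0, 0, 0, 0]

```text
time_s: 10.25
tool_pos: [0.5483, -0.0302, 0.0016]
eef_rot: [-0.001, 0.647, 0.763, -0.001]
ft_force: [-0.8, -0.7, 0.3]
grip_width: 1.001
```

Emit:
servo_tool:
  moves: [1, 0.2, -0.3, 0, 0, 0, 0]

```text
time_s: 10.35
tool_pos: [0.5484, -0.03, 0.0013]
eef_rot: [-0.001, 0.647, 0.763, -0.002]
ft_force: [-2.0, -0.5, 0.9]
grip_width: 1.004
```

Emit:
servo_tool:
  moves: [2.5, 0.4, 0, 0, 0, 0, 0, 2.5, 0.4, 0, 0, 0, 0, 0]

```text
time_s: 10.55
tool_pos: [0.5486, -0.0298, 0.0008]
eef_rot: [-0.005, 0.647, 0.762, -0.005]
ft_force: [-6.4, -1.6, 3.5]
grip_width: 0.998
```

Emit:
servo_tool:
  moves: [-8, -1.3, 0, 0, 0, 0, 0, -20, -3.3, 0, 0, 0, 0, 0, -5, 0, 30, 0, 0, 0, 0, -5, 0, 45, 0, 0, 0, 0, -5, 0, 45, 0, 0, 0, 0]

```text
time_s: 11.05
tool_pos: [0.5061, -0.0339, 0.1187]
eef_rot: [-0.005, 0.647, 0.762, -0.005]
ft_force: [1.5, 0.0, 0.7]
grip_width: 1.0
```

Emit:
servo_tool:
  moves: [0, 0, 40, 0, 0, 0, 0.5, 0, 0, 0, 0, 0, 0, 1, 0, 0, 0, 0, 0, 0, 1]

```text
time_s: 11.35
tool_pos: [0.5113, -0.0336, 0.1662]
eef_rot: [0.002, 0.647, 0.763, 0.002]
ft_force: [-0.0, -0.7, -0.5]
grip_width: 0.519
```

```bash
python3 - <<'E'
from wm import *
st();print(tj(robot.state()["tool_pos"]))
im,d,c=grab("wrist");cv2.imwrite("pics/wrist12.png",im); np.savez("wrist12.npz",im=im,d=d,**c)
im,d,c=grab("scene");a=im[160:330,220:430];cv2.imwrite("pics/scene12.png",cv2.resize(a,None,fx=3.5,fy=3.5,interpolation=2)); np.savez("scene12.npz",im=im,d=d,**c)
st()
E
```

```text
{'time_s': 11.35, 'tool_pos': [0.5113, -0.0336, 0.1662], 'eef_rot': [0.002, 0.6468, 0.7626, 0.0016], 'ft_force': [-0.0456, -0.6812, -0.4922], 'grip_width': 0.5191}
[-45.2  17. ]
{'time_s': 11.45, 'tool_pos': [0.5109, -0.0338, 0.1652], 'eef_rot': [0.0013, 0.6469, 0.7626, 0.0008], 'ft_force': [0.5511, -0.6699, 0.4265], 'grip_width': 0.3311}
```

View pics/wrist12.png

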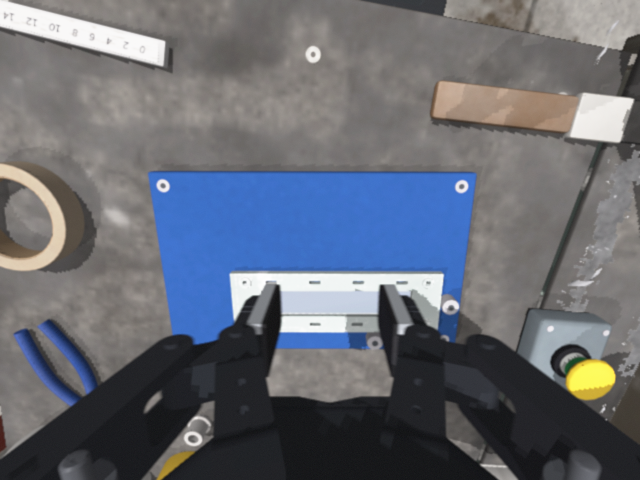

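View pics/scene12.png

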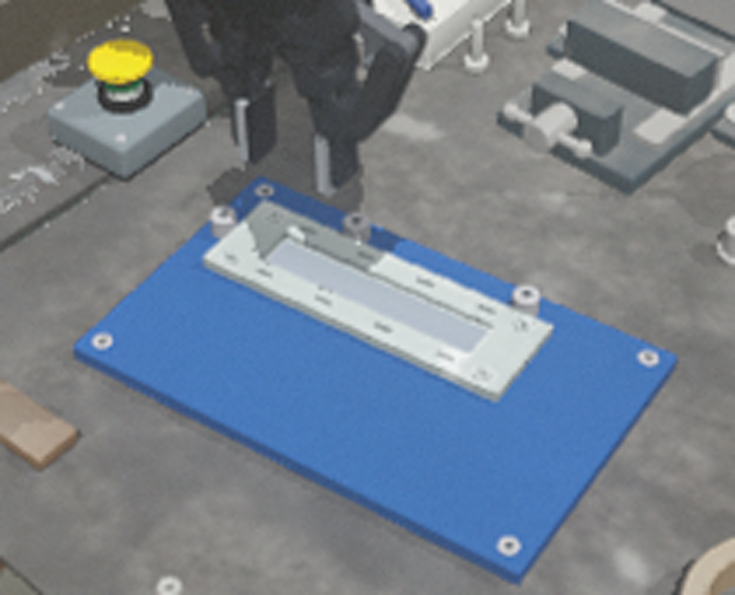

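The wrist view shows the frame's near edge running (230,271)–(443,272), parallel to the plate. Its left end is at the end pin (451,307). In the scene view the far edge touches both far pins. I'll check this with numbers and locate the pod.

```bash
python3 - <<'E'
from wm import *
z=np.load("wrist12.npz"); c={k:z[k] for k in("fx","fy","cx","cy","R","t")}; im=z["im"]
cv2.imwrite("pics/w12z.png",cv2.resize(im[250:360,210:470],None,fx=3,fy=3,interpolation=2))
for n,u,v,h in(("plateR",150,172,.012),("plateL",476,172,.012),("frR",230,271,.019),("frL",443,272,.019)): print(n,tj(onz(c,u,v,h)))
sc=np.load("scene12.npz"); cs={k:sc[k] for k in("fx","fy","cx","cy","R","t")}
def cent(im):
    h=cv2.cvtColor(im,cv2.COLOR_BGR2HSV);m=cv2.inRange(h,(22,150,120),(35,255,255));N,l,s,ce=cv2.connectedComponentsWithStats(m)
    return [(s[k].tolist(),ce[k]) for k in range(1,N) if s[k,4]>80]
for I,C in((im,c),(sc["im"],cs)):
    for s,ce in cent(I): print(s,ce,[onz(C,*ce,h).round(4) for h in(.058,.062)])
s0=np.load("side0.npz");C={k:s0[k] for k in("fx","fy","cx","cy","R","t")}
for s,ce in cent(s0["im"]): print("side",s,ce,onz(C,*ce,.06))
# seated prediction pixels in scene/wrist
for nm,C,I in(("s",cs,sc["im"]),("w",c,im)):
    for a,b in((3,-78),(3,122),(65,122),(65,-78)): 
        p=J+EX*a/1e3+EY*b/1e3; q=np.array(pix(C,[*p,.019])); print(nm,a,b,q.round(1),((q-[220,160])*3.5).round() if nm=="s" else ((q-[210,250])*3).round())
E
```

```text
plateR [ -89.1 -142.3]
plateL [-89.2 143.8]
frR [  1.6 -77.8]
frL [  2.4 121.8]
[566, 359, 49, 41, 1545] [589.96699029 378.97993528] [array([0.6065, 0.2184, 0.058 ]), array([0.6039, 0.2142, 0.062 ])]
[157, 452, 37, 28, 324] [173.2808642  463.15432099] [array([ 0.7694, -0.1492,  0.058 ]), array([ 0.7641, -0.1475,  0.062 ])]
[457, 153, 10, 34, 103] [461.42718447 172.6407767 ] [array([ 0.9296, -0.1133,  0.058 ]), array([ 0.9242, -0.1157,  0.062 ])]
[245, 172, 19, 12, 179] [253.87709497 177.26256983] [array([0.6056, 0.2172, 0.058 ]), array([0.6023, 0.2127, 0.062 ])]
[440, 190, 33, 16, 150] [454.90666667 200.96      ] [array([ 0.8325, -0.1561,  0.058 ]), array([ 0.8277, -0.1583,  0.062 ])]
[438, 206, 34, 19, 435] [453.92873563 215.68275862] [array([ 0.7902, -0.1798,  0.058 ]), array([ 0.7857, -0.1817,  0.062 ])]
side [306, 149, 17, 11, 91] [313.42857143 153.91208791] [0.60435566 0.22033667 0.06      ]
side [463, 214, 13, 36, 92] [468.7173913  233.58695652] [ 0.88909975 -0.08431309  0.06      ]
side [439, 263, 38, 28, 286] [453.96853147 279.22377622] [ 0.82371878 -0.20241856  0.06      ]
s 3 -78 [361.6 272.3] [495. 393.]
s 3 122 [277.3 233.3] [201. 257.]
s 65 122 [294.9 216.8] [262. 199.]
s 65 -78 [377.3 252.8] [551. 325.]
w 3 -78 [229.9 272.4] [60. 67.]
w 3 122 [443.2 272.6] [700.  68.]
w 65 122 [437.  330.6] [681. 242.]
w 65 -78 [235.3 330.3] [ 76. 241.]
```

View pics/w12z.png

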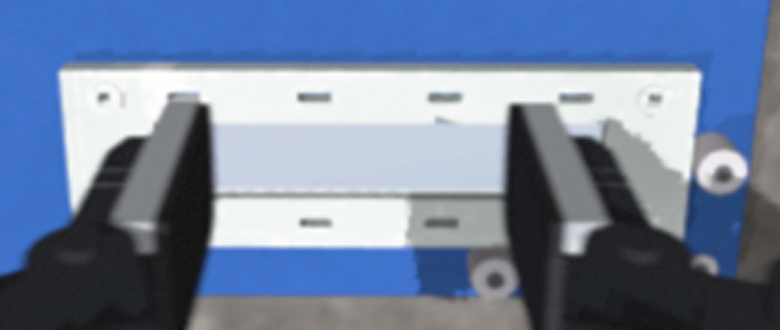

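```bash
python3 - <<'E'
from wm import *
for n in("scene","side"):
    z=np.load(n+"0.npz"); c={k:z[k] for k in("fx","fy","cx","cy","R","t")}; D=z["d"]
    v,u=np.mgrid[0:480,0:640]
    P=np.stack([(u-c["cx"])/c["fx"]*D,(v-c["cy"])/c["fy"]*D,D],-1).reshape(-1,3)[D.ravel()>0]
    W=(P-c["t"])@c["R"]
    for x in np.arange(.3,.85,.05):
        s=W[(abs(W[:,0]-x)<.025)&(W[:,1]>.1)&(W[:,1]<.6)]
        o=[round(float(x),2)]
        for lo,hi in((.05,.15),(.15,.25),(.25,.35),(.35,.6)):
            q=s[(s[:,2]>lo)&(s[:,2]<hi)]; o.append((len(q),round(float(q[:,1].min()),3)) if len(q)>3 else None)
        print(n,o)
z=np.load("scene12.npz"); c={k:z[k] for k in("fx","fy","cx","cy","R","t")}; D=z["d"];im=z["im"]
v,u=np.mgrid[0:480,0:640]
P=np.stack([(u-c["cx"])/c["fx"]*D,(v-c["cy"])/c["fy"]*D,D],-1).reshape(-1,3); W=(P-c["t"])@c["R"]
s=W[(abs(W[:,0]-.511)<.2)&(abs(W[:,1]+.034)<.2)&(W[:,2]>.12)]-[.511,-.034,0]
for lo in np.arange(.15,.65,.05):
    q=s[(s[:,2]>lo)&(s[:,2]<lo+.05)]
    if len(q)>5: print(round(lo,2),len(q),np.percentile(q,1,0)[:2].round(3),np.percentile(q,99,0)[:2].round(3))
print(np.round(robot.state()["joints"],3))
E
```

```text
scene [0.3, None, (7, 0.597), (57, 0.589), None]
scene [0.35, (1629, 0.319), (223, 0.465), None, None]
scene [0.4, (2704, 0.317), (238, 0.462), None, None]
scene [0.45, (2184, 0.318), (136, 0.444), (2358, 0.327), (330, 0.462)]
scene [0.5, (1977, 0.306), (192, 0.406), (2237, 0.326), (1842, 0.377)]
scene [0.55, (1926, 0.319), None, (921, 0.326), (188, 0.376)]
scene [0.6, (1935, 0.193), (43, 0.406), (1421, 0.327), (384, 0.376)]
scene [0.65, (1391, 0.317), (33, 0.409), (1471, 0.325), (215, 0.378)]
scene [0.7, (944, 0.318), None, (300, 0.329), None]
scene [0.75, (612, 0.315), (150, 0.387), (103, 0.486), None]
scene [0.8, (1792, 0.317), (374, 0.415), (57, 0.487), None]
side [0.3, None, None, (141, 0.574), None]
side [0.35, (541, 0.32), (119, 0.467), None, None]
side [0.4, (1083, 0.318), (183, 0.464), None, None]
side [0.45, (1203, 0.318), (111, 0.448), (654, 0.327), None]
side [0.5, (1335, 0.305), (178, 0.408), (1006, 0.328), (107, 0.38)]
side [0.55, (1424, 0.315), (6, 0.412), (978, 0.327), (29, 0.377)]
side [0.6, (1574, 0.196), (57, 0.407), (1094, 0.327), (58, 0.376)]
side [0.65, (1289, 0.22), (44, 0.409), (853, 0.328), (67, 0.381)]
side [0.7, (1066, 0.315), (4, 0.431), (431, 0.327), None]
side [0.75, (858, 0.317), (307, 0.389), (176, 0.478), None]
side [0.8, (1251, 0.319), (424, 0.419), (51, 0.469), None]
0.15 348 [-0.014 -0.034] [0.011 0.029]
0.2 1148 [-0.021 -0.061] [0.02  0.053]
0.25 1358 [-0.036 -0.067] [0.02  0.059]
0.3 1607 [-0.038 -0.039] [0.022 0.02 ]
0.35 1677 [-0.036 -0.037] [0.02  0.018]
0.4 1831 [-0.037 -0.045] [0.016 0.029]
0.45 3219 [-0.063 -0.049] [0.028 0.043]
0.5 1004 [-0.07  -0.045] [0.015 0.016]
[-0.245  0.438  0.293  2.152 -0.226  0.577  1.946]
```

Emit:
servo_tool:
  moves: [14, 38, -5, 0, 0, 0, 1, 16, 42, -8, 0, 0, 0, 1, 16, 42, -8, 0, 0, 0, 1, 16, 42, -8, 0, 0, 0, 1, 12, 34, -6, 0, 0, 0, 1]

```text
time_s: 11.95
tool_pos: [0.5827, 0.1617, 0.1221]
eef_rot: [-0.0, 0.653, 0.757, -0.005]
ft_force: [0.5, 0.3, -0.0]
grip_width: 0.001
```

Emit:
servo_tool:
  moves: [0, 0, 0, 0, 0, 0, 1]

```text
time_s: 12.05
tool_pos: [0.5831, 0.1693, 0.119]
eef_rot: [-0.002, 0.65, 0.76, -0.004]
ft_force: [-0.8, 1.0, -1.0]
grip_width: -0.001
```

```bash
python3 - <<'E'
from wm import *
st()
im,d,c=grab("wrist");cv2.imwrite("pics/wrist13.png",im);np.savez("wrist13.npz",im=im,d=d,**c)
im,d,c=grab("scene");cv2.imwrite("pics/scene13.png",im)
st()
E
```

```text
{'time_s': 12.05, 'tool_pos': [0.5831, 0.1693, 0.119], 'eef_rot': [-0.0015, 0.6498, 0.7601, -0.004], 'ft_force': [-0.7577, 1.0259, -1.0042], 'grip_width': -0.0011}
{'time_s': 12.15, 'tool_pos': [0.5815, 0.1631, 0.1196], 'eef_rot': [-0.001, 0.6521, 0.7581, -0.0061], 'ft_force': [-0.6312, -0.3527, -0.2575], 'grip_width': 0.0003}
```

View pics/wrist13.png

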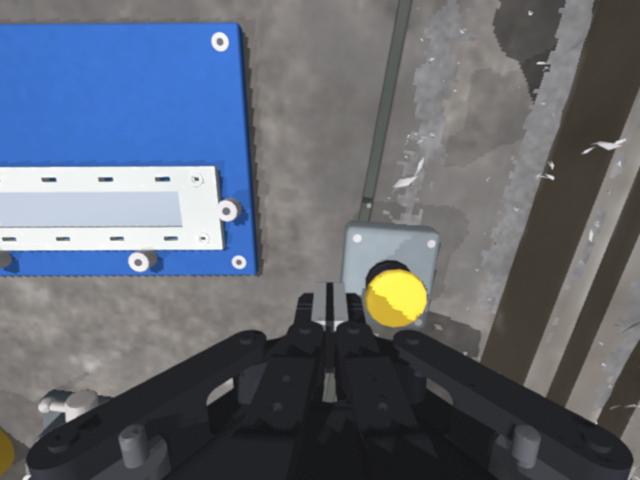

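View pics/scene13.png

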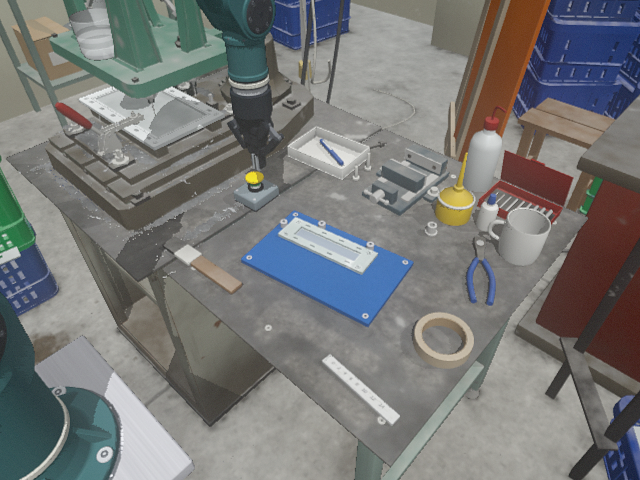

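```bash
python3 - <<'E'
from wm import *
z=np.load("wrist13.npz"); c={k:z[k] for k in("fx","fy","cx","cy","R","t")}; im=z["im"]
h=cv2.cvtColor(im,cv2.COLOR_BGR2HSV);m=cv2.inRange(h,(20,120,100),(36,255,255));N,l,s,ce=cv2.connectedComponentsWithStats(m);i=1+np.argmax(s[1:,4]*(ce[1:,0]>300))
cnt=max(cv2.findContours((l==i).astype('u1'),0,1)[0],key=cv2.contourArea)
for hh in(.055,.058,.061):
    P=np.array([onz(c,*q[0],hh)[:2] for q in cnt],dtype='f4'); print(hh,cv2.minEnclosingCircle(P),cv2.fitEllipse(P))
# pod box top corners z=.03
for u,v in((347,224),(440,229)): print(onz(c,u,v,.03))
D=z["d"];ys,xs=np.where(l==i);print("depth-z",)
P=np.stack([(xs-c["cx"])/c["fx"]*D[ys,xs],(ys-c["cy"])/c["fy"]*D[ys,xs],D[ys,xs]],-1);W=(P-c["t"])@c["R"];print(np.percentile(W,[5,50,95],0).round(4))
f=W[abs(W[:,2]-np.percentile(W[:,2],80))<.002];print(np.median(f,0),(f.min(0)+f.max(0))/2)
st()
E
```

```text
0.055 ((0.6075711250305176, 0.2168140858411789), 0.022047141566872597) ((0.6073321104049683, 0.21726453304290771), (0.041145842522382736, 0.043219007551670074), 124.64118957519531)
0.058 ((0.6062019467353821, 0.21595528721809387), 0.021730205044150352) ((0.6059664487838745, 0.2163992077112198), (0.04055175185203552, 0.04259497672319412), 124.64110565185547)
0.061 ((0.6048329472541809, 0.21509641408920288), 0.021413389593362808) ((0.6046007871627808, 0.21553386747837067), (0.03995765373110771, 0.04197094962000847), 124.64114379882812)
[0.56681867 0.17784783 0.03      ]
[0.55997372 0.24457637 0.03      ]
depth-z
[[0.5873 0.199  0.0603]
 [0.6028 0.2145 0.0641]
 [0.62   0.2311 0.0655]]
[0.60424638 0.21576939 0.06435916] [0.60459708 0.21597491 0.06478961]
{'time_s': 12.15, 'tool_pos': [0.5815, 0.1631, 0.1196], 'eef_rot': [-0.001, 0.6521, 0.7581, -0.0061], 'ft_force': [-0.6312, -0.3527, -0.2575], 'grip_width': 0.0003}
```

Emit:
servo_tool:
  moves: [8, 18, -8, 0.004, -0.005, 0, 1, 8, 18, -8, 0.004, -0.004, 0, 1, 7, 15, -8, 0, 0, 0, 1, 0, 0, -6, 0, 0, 0, 1, 0, 0, 0, 0, 0, 0, 1]

```text
time_s: 12.65
tool_pos: [0.605, 0.2122, 0.085]
eef_rot: [-0.0, 0.655, 0.756, -0.002]
ft_force: [-0.3, 0.1, -0.4]
grip_width: -0.002
```

Emit:
servo_tool:
  moves: [0, 0, 0, 0, 0, 0, 1]

```text
time_s: 12.75
tool_pos: [0.6049, 0.2119, 0.0847]
eef_rot: [-0.0, 0.655, 0.756, -0.003]
ft_force: [-0.7, -0.9, 0.3]
grip_width: 0.004
```

Emit:
servo_tool:
  moves: [0, 2, -7, 0, 0, 0, 1, 0, 2, -6, 0, 0, 0, 1, 0, 0, -4, 0, 0, 0, 1, 0, 0, 0, 0, 0, 0, 1]

```text
time_s: 13.15
tool_pos: [0.6046, 0.2138, 0.0671]
eef_rot: [-0.0, 0.656, 0.755, -0.003]
ft_force: [-0.6, 0.5, 0.5]
grip_width: 0.004
```

```bash
python3 - <<'E'
from wm import *
st()
im,d,c=grab("scene");cv2.imwrite("pics/scene14.png",cv2.resize(im[130:230,200:300],None,fx=6,fy=6,interpolation=2))
im,d,c=grab("side");cv2.imwrite("pics/side14.png",cv2.resize(im[100:200,270:370],None,fx=6,fy=6,interpolation=2))
st()
E
```

```text
{'time_s': 13.15, 'tool_pos': [0.6046, 0.2138, 0.0671], 'eef_rot': [-0.0001, 0.656, 0.7547, -0.0028], 'ft_force': [-0.583, 0.5493, 0.5014], 'grip_width': 0.004}
{'time_s': 13.25, 'tool_pos': [0.6051, 0.214, 0.0676], 'eef_rot': [0.0001, 0.656, 0.7547, -0.0024], 'ft_force': [-0.9351, -0.0293, -0.3517], 'grip_width': 0.0009}
```

View pics/scene14.png

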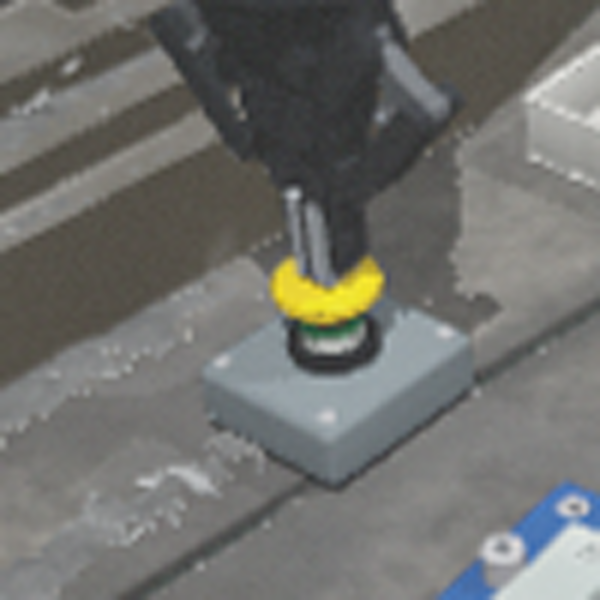

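View pics/side14.png

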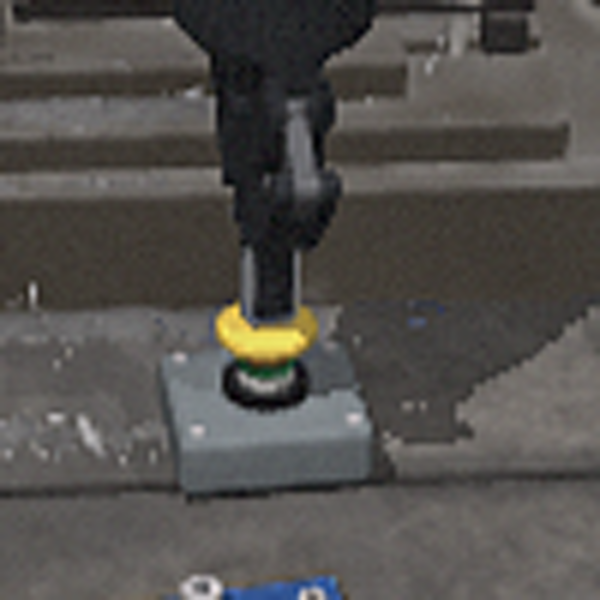

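Emit:
servo_tool:
  moves: [0, 1, -3, 0, 0, 0, 1]

```text
time_s: 13.35
tool_pos: [0.6056, 0.2148, 0.0651]
eef_rot: [0.001, 0.656, 0.755, -0.002]
ft_force: [0.6, -0.2, -0.4]
grip_width: 0.001
```

Emit:
servo_tool:
  moves: [0, 0, -2.5, 0, 0, 0, 1]

```text
time_s: 13.45
tool_pos: [0.6055, 0.2151, 0.0628]
eef_rot: [0.0, 0.656, 0.755, -0.002]
ft_force: [-0.9, 0.9, 5.2]
grip_width: 0.001
```

Emit:
servo_tool:
  moves: [0, 0, -2.5, 0, 0, 0, 1]

```text
time_s: 13.55
tool_pos: [0.6055, 0.2151, 0.0606]
eef_rot: [0.0, 0.656, 0.755, -0.002]
ft_force: [-1.0, -0.5, 5.2]
grip_width: -0.001
```

Emit:
servo_tool:
  moves: [0, 0, -3, 0, 0, 0, 1]

```text
time_s: 13.65
tool_pos: [0.6055, 0.2151, 0.058]
eef_rot: [0.0, 0.656, 0.755, -0.002]
ft_force: [-1.2, 0.1, 4.8]
grip_width: 0.003
```

Emit:
servo_tool:
  moves: [0, 0, -2.5, 0, 0, 0, 1]

```text
time_s: 13.75
tool_pos: [0.6055, 0.2151, 0.0558]
eef_rot: [-0.0, 0.656, 0.755, -0.002]
ft_force: [-2.0, -0.5, 6.3]
grip_width: 0.001
```

Emit:
servo_tool:
  moves: [0, 0, -0.8, 0, 0, 0, 1]

```text
time_s: 13.85
tool_pos: [0.6055, 0.2151, 0.0553]
eef_rot: [-0.0, 0.656, 0.755, -0.002]
ft_force: [-1.8, -0.4, 5.8]
grip_width: -0.002
```

Emit:
servo_tool:
  moves: [0, 0, -0.5, 0, 0, 0, 1]

```text
time_s: 13.95
tool_pos: [0.6056, 0.2151, 0.0553]
eef_rot: [-0.0, 0.656, 0.755, -0.002]
ft_force: [-2.1, -0.6, 5.6]
grip_width: -0.0
```

```bash
python3 - <<'E'
from wm import *
st()
im,d,c=grab("scene");cv2.imwrite("pics/scene15.png",cv2.resize(im[130:230,200:300],None,fx=6,fy=6,interpolation=2)); cv2.imwrite("pics/scene15j.png",cv2.resize(im[160:330,220:430],None,fx=3.5,fy=3.5,interpolation=2))
st()
im,d,c=grab("side");cv2.imwrite("pics/side15.png",cv2.resize(im[100:200,270:370],None,fx=6,fy=6,interpolation=2))
for _ in range(3): robot.grab_frame("wrist")
st()
E
```

```text
{'time_s': 13.95, 'tool_pos': [0.6056, 0.2151, 0.0553], 'eef_rot': [-0.0002, 0.6562, 0.7546, -0.0015], 'ft_force': [-2.0804, -0.6294, 5.5931], 'grip_width': -0.0002}
{'time_s': 14.0, 'tool_pos': [0.6055, 0.2151, 0.0553], 'eef_rot': [-0.0003, 0.6562, 0.7546, -0.0016], 'ft_force': [-1.7511, 0.5323, 5.8213], 'grip_width': -0.0007}
{'time_s': 14.2, 'tool_pos': [0.6055, 0.2151, 0.0553], 'eef_rot': [-0.0002, 0.6562, 0.7546, -0.0015], 'ft_force': [-1.6525, -0.332, 6.0724], 'grip_width': -0.0035}
```

View pics/scene15.png

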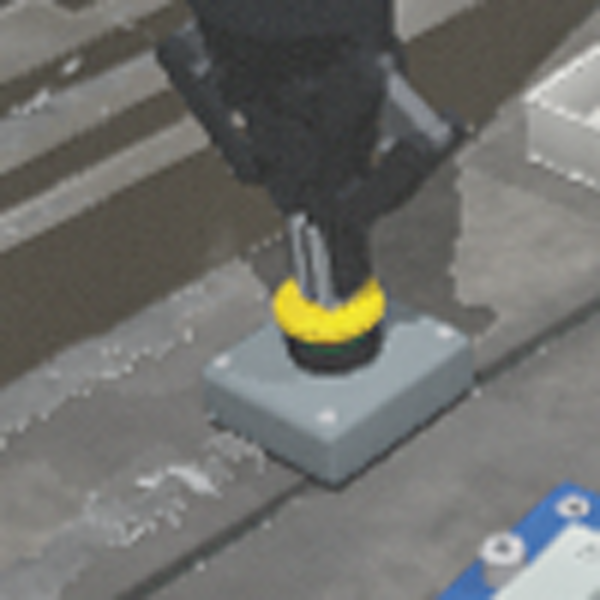

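View pics/side15.png

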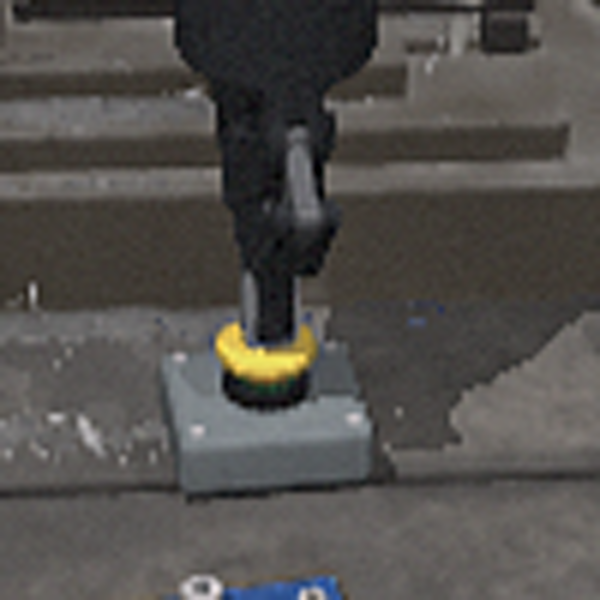

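View pics/scene15j.png

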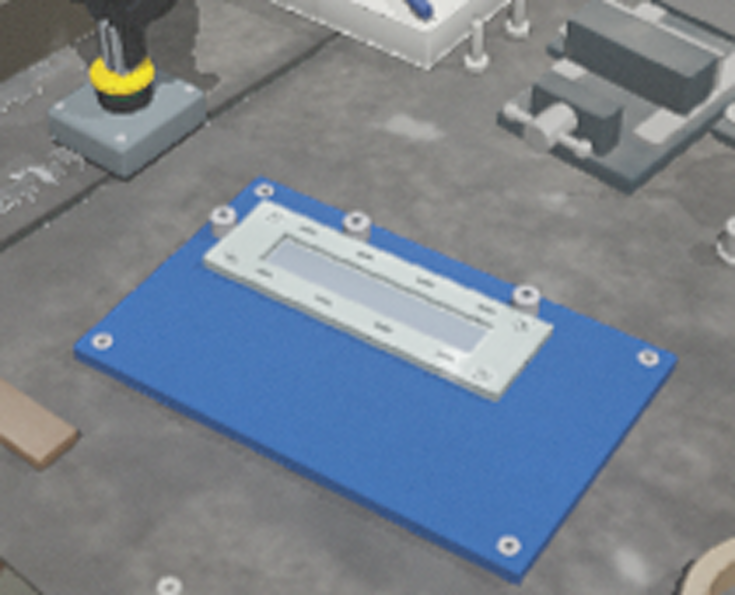

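Both views show the white gone and a sliver of green at the collar, at about (320,350) in the scene crop. The frame is still against its three pins. I'll hold for more than a second, check it stays steady, then hand in.

```bash
python3 - <<'E'
from wm import *
for k in range(26):
    robot.grab_frame("side")
    if k%8==0: st()
st()
robot.job_done()
st()
E
```

```text
{'time_s': 14.25, 'tool_pos': [0.6055, 0.2151, 0.0553], 'eef_rot': [-0.0002, 0.6562, 0.7546, -0.0015], 'ft_force': [-1.3444, -1.0196, 5.7708], 'grip_width': 0.0004}
{'time_s': 14.65, 'tool_pos': [0.6055, 0.2151, 0.0553], 'eef_rot': [-0.0003, 0.6562, 0.7546, -0.0015], 'ft_force': [-1.4054, -0.0268, 5.6783], 'grip_width': -0.0037}
{'time_s': 15.05, 'tool_pos': [0.6055, 0.2151, 0.0553], 'eef_rot': [-0.0002, 0.6562, 0.7546, -0.0015], 'ft_force': [-1.7238, 0.7212, 5.9473], 'grip_width': -0.0036}
{'time_s': 15.45, 'tool_pos': [0.6056, 0.2151, 0.0553], 'eef_rot': [-0.0002, 0.6562, 0.7546, -0.0015], 'ft_force': [-1.2283, -0.8476, 6.8362], 'grip_width': 0.0036}
{'time_s': 15.5, 'tool_pos': [0.6055, 0.2151, 0.0553], 'eef_rot': [-0.0002, 0.6562, 0.7546, -0.0015], 'ft_force': [-0.5741, -0.755, 5.504], 'grip_width': 0.0027}
the job is handed in; nothing more can be done
the job is handed in; nothing more can be done
```

I pushed the frame against all three stop pins, took the hand off it, and pressed the dead-man button to about half travel. I handed the job in at 15.5 s while still holding the button.

- **Frame:** I pushed it toward the far pins with the open fingers. I then pushed its right end to the end pin, where I felt about 3 N. Last, I pushed it onto the far pins at about 6 N.
    - With the hand off, the near-edge corners in the wrist picture came within 0.5 to 1.5 mm of the seated position.
    - That edge was parallel to the jig within about 0.01 rad.
    - A last scene picture, taken with the button held, still showed the frame against its pins.
- **Button:** The fingertip stayed at z = 55.3 mm, about 8.7 mm of travel, for more than 1.5 s. The vertical force was mostly 5.5–6 N, with one reading of 6.8 N. The pictures show the white band gone and green at the collar.
- **Disagreement:** That force is slightly under the 6.6 N or so expected at this travel, though the readings are noisy by about 1 N. A sideways reading of about 1–2 N also stayed on the tool.
- **Other things on the bench:** The hand went nowhere near the tape, rule, brush or pliers, and none looked moved in the pictures. I did not measure their positions. One descent touched the plate lightly at about 5 N.

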